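Load the slat dryer: isolate, raise the hold-down, lay the slats, clamp, switch on

ROBOT

A 7-joint arm with a two-finger parallel gripper is mounted at the origin on the work surface. World frame = base frame: x ahead of the robot, y to its left, z up, the work surface at z = 0. Lengths are in m, angles in rad, forces in N, time in s.
With the tool pointing down it reaches from about 0.4 to 0.85 m from the base axis. Payload 4.5 kg.
Tool frame: the origin (TCP) lies on the centre line of the jaws, within the pads' length; the fingertips stand 11 mm ahead of it and the grasp point (between the pads) lies 8 mm behind it; z points along the fingers, x is the direction in which the jaws open and shut, and the axes are right-handed (so a half turn about z gives the same grasp; the last joint's range is limited). The gripper opens to 88 mm and grips with 3 to 60 N. Pads are 18 mm wide; open, the fingers measure 123 mm over their backs; the gripper's body (75 mm by 187 mm) begins 45 mm behind the grasp point.
Start: joints at [1.246, 0.689, -0.195, 1.565, 0.157, 0.902, -0.215], TCP at [0.219, -0.585, 0.25] pointing down, gripper open.
Joint ranges: [-3.01, 3.01], [-0.46, 2.08], [-1.47, 1.51], [0.13, 2.56], [-1, 4.14], [0.04, 2.09], [-2.66, 2.66]. Speed limits (rad/s): [2.57, 2.57, 3.14, 3.14, 3.14, 3.14, 3.14].

INTERFACE

Orientations are given as a unit quaternion [x, y, z, w].
In Python, from plant import r, vision, order, nets gives the robot as it stands.
- The arm moves only by the tool send_rows, never from a script. Its argument "series" is a list of rows, each an object with "delta_pos": the shift along the tool's x, y, z in cm, a list of three; "turn": the turn about the tool's z in degrees; "jaw": the closure, from 0 (fully open) to 1 (shut). In form: [{"delta_pos": [x, y, z], "turn": turn, "jaw": jaw}, ...]. A call has 1 to 8 rows; each row is the pose to reach, as a shift and turn from the pose commanded when the call began, along the tool's axes at that moment; what a row does not reach only later rows make up. A row lasts 1/12 s, in which the tool goes at most 41.7 mm and 7.16 degrees, less where a joint would pass 70% of its speed; a pose out of reach is approached as far as the arm can. A call with a gripper value outside its range is refused whole. The fingers move at their own pace and stop on an object; "force" is the grip in N (left out, the last holds). Time passes only in rows, so rows that repeat a pose let the fingers close. It gives the time, the measured TCP pose, the force and the opening at its end, in the units of the state.
- r.get_state(): the state, without advancing time (a new reading comes with each control period).
- vision.snapshot(name): name is "scene" or "top" or "wrist"; returns the picture (400x640x3 uint8, blue, green, red); there is no depth.
- vision.camera_params(name): a dict with "intrinsics" (3x3 intrinsics, pixels), "extrinsics" (4x4, takes a point from world to camera coordinates). Camera axes: x right, y down, z forward; pixel columns grow to the right and rows downward; lengths in m; the calibration is good to about 2 mm. The wrist camera is an equidistant fisheye: a pixel r from the principal point sees the ray r / f radians off the axis. A picture is of the moment at which its call begins: read the wrist's pose just before it. camera_params takes no time and is no camera call; for the wrist camera it gives the pose at the moment of the call.
- order.finish_job(): hands the job in, once; it reports no verdict.
Trained networks look in the newest picture that a camera, given by its name, has taken for a name from the list of things; names that differ only in an ending like _2 or _b are one class to them, and where a whole thing is asked for, a point or a joint stands for the part that bears it (a point fixed in the world has none). Each returns a list of dicts, best first, with "score" (0 to 1); they miss things now and then, are a little off and sometimes report something else, mostly with a low value. They report only what shows in the picture. A call takes as long as a camera call. They do not tell look-alikes from the thing itself.
- nets.boxes_of(camera, label): "location" ([row, column] as shares, 0 to 1, of the picture: columns of its width, rows of its height, amid what is visible of it).
- nets.trace(camera, label): "region" (400x640 bool, what is visible of it) and "location" ([row, column] as shares, 0 to 1, of the picture: columns of its width, rows of its height, amid what is visible of it).
The state is a dict: "clock": time; "q": joint angles; "qd": joint speeds; "joint_torque": joint torques, N m; "tool_pos": TCP position; "eef_rot": TCP orientation; "contact_force": force on the tool from outside, world axes, zero at the start; "moment": the same for the moment, N m; "opening": opening from 0.0 (shut) to 1.0 (fully open).
Only numpy, scipy, OpenCV 4.12 (cv2) and the standard library are available. Lean on these libraries where they do the work, as an engineer would, in place of code of your own. Each camera call takes 0.05 s, during which the arm holds its last target.

TASK

Load the bamboo slats for drying: throw the knife switch off, then swing the hold-down arm fully up and back, and lay every bamboo slat on the bench flat across both rails of the rack, centred and square to the rails, with a gap between neighbours and all within the reach of the hold-down bar. Then swing the arm back down so that its bar rests on the slats, and throw the switch fully on again; the switch must never be on while the arm is up. Leave the brush and everything else on the bench where it is.

Things in the scene. Friction and masses are not known exactly. Their poses are not given: they have to be found in the camera images.
- rack: Drying rack, fixed. Origin on the bench under its centre; x from the open front to the hinge pillar, across the two rails; y along the rails, z up. Drip tray 242 (x) by 270 (y) mm, floor 56 mm above the bench, front and rear lips 78 mm high; in it two bamboo rails 10 mm wide, 260 mm long, at x = -46 and +46 mm, tops at 70 mm. A slat on the rails has its centre at z = 75 mm.
- hinge (a point): Point on the hinge axis (along the rack's y) of the hold-down arm: x 85, y 0, z 86 mm in the rack's frame, on a pillar at the middle of the rear (x 77 to 107 mm, y -12 to 12 mm, 98 mm tall). Slats go left and right of the pillar, centres at least 30 mm from the middle.
- hold (a joint): Angle (rad) of the 250 g steel hold-down arm: about -0.06 down on nothing, 0 (level) resting on slats, 1.83 fully up and back at its stop. No spring: past centre (about 1.3) it falls slowly by its own weight to that side. Lead it by the knob round the hinge, 3 to 8 N; a plain level push at the knob may jam, as it must also rise.
- knob (a point): Centre of the 20 mm black ball knob on the arm's grip pin (10 mm thick, at right angles to the arm, at the bar's middle). Arm level: 85 mm in front of the hinge and 55 mm above it; arm up and back: the pin points to the rear, the knob about 75 mm behind the hinge and 68 mm above it. Pinched along the rack's y, it pivots between the fingers.
- bar (a point): Middle of the arm's round cross bar, on its axis: 12 mm thick, 240 mm long, along the rack's y, carried by an arm 11 mm wide, 85 mm from the hinge. Moves with the arm.
- switch: Base of the dryer's knife switch, fixed: grey slab 130 (x) by 75 (y) by 20 mm high with copper clips. Origin on the bench under its centre, z up. The lever swings along its x.
- pivot (a point): Pivot of the switch lever, 45 mm above the base's origin; the axis runs along the base's y.
- knife (a joint): Angle (rad) of the switch lever: 0 off (leaning 38 degrees to the base's -x, the robot's side), 0.66 upright, 1.326 on (leaning 38 degrees to +x, away from the robot). 200 g, no spring: past upright it falls by its own weight to its stop. A push of 2 to 6 N along the base's x at the grip swings it; the grip rises 19 mm on its arc, so let the push rise with it.
- grip (a point): Centre of the lever's black cross grip, 18 mm thick, 60 mm long along the base's y, 90 mm from the pivot: 116 mm above the bench when off or on, 135 mm when upright. Two copper blades join it to the pivot.
- brush: Flat varnish brush lying among the slats, not to be moved: wooden handle 80 by 45 mm, grey bristles, 13 mm thick, 130 mm long. Origin under it, x along it towards the bristles.
- slat1: Bamboo slat 180 (x) by 24 (y) by 10 (z) mm, about 30 g, lying flat on the bench with free space around, to the robot's right; origin at its centre; either face may be up. Two to four of the four are present.
- slat2: Bamboo slat 180 (x) by 24 (y) by 10 (z) mm, about 30 g, lying flat on the bench with free space around, to the robot's right; origin at its centre; either face may be up. Two to four of the four are present.
- slat3: Bamboo slat 180 (x) by 24 (y) by 10 (z) mm, about 30 g, lying flat on the bench with free space around, to the robot's right; origin at its centre; either face may be up. Two to four of the four are present.
- slat4: Bamboo slat 180 (x) by 24 (y) by 10 (z) mm, about 30 g, lying flat on the bench with free space around, to the robot's right; origin at its centre; either face may be up. Two to four of the four are present.
- jar: Amber jar, 80 mm tall, back left; leave alone.
- tape: Roll of paper tape, 90 mm across, 24 mm tall; leave alone.
- awl: Awl lying at the back right; leave alone.
Not all that is in view belongs to the job. What is shaped like the slat3 but turquoise is not meant.

How it is judged:
On the way, in this order (a step that is already met when the one before it is completed fails the run):
1. the switch is off (value of joint knife below 0.12 rad), for 0.2 s.
2. the hold-down arm is fully up and back, the switch still off (value of joint knife below 0.12 rad and value of joint hold above 1.7 rad), for 0.2 s.
3. every slat lies across both rails, released, the arm up and the switch off (all of step 2 and x of slat1 in the frame of rack between -0.025 and 0.025 m and y of slat1 in the frame of rack between -0.125 and 0.125 m and z of slat1 in the frame of rack between 0.07 and 0.08 m and angle between the x axis of each of slat1, slat2, slat3, slat4 and the x axis of rack, either way round below 0.22 rad and angle between the z axis of each of slat1, slat2, slat3, slat4 and the z axis of rack, either way round below 0.06 rad and contact force between each of slat1, slat2, slat3, slat4 and the fingers below 0.05 N and x of slat2 in the frame of rack between -0.025 and 0.025 m and y of slat2 in the frame of rack between -0.125 and 0.125 m and z of slat2 in the frame of rack between 0.07 and 0.08 m and x of slat3 in the frame of rack between -0.025 and 0.025 m and y of slat3 in the frame of rack between -0.125 and 0.125 m and z of slat3 in the frame of rack between 0.07 and 0.08 m and x of slat4 in the frame of rack between -0.025 and 0.025 m and y of slat4 in the frame of rack between -0.125 and 0.125 m and z of slat4 in the frame of rack between 0.07 and 0.08 m and horizontal distance between each of slat2, slat3, slat4 and slat1 above 0.027 m and horizontal distance between each of slat3, slat4 and slat2 above 0.027 m and horizontal distance between slat4 and slat3 above 0.027 m), for 0.2 s.
4. the arm is down on the slats, the switch still off (value of joint knife below 0.12 rad and value of joint hold below 0.06 rad and x of slat1 in the frame of rack between -0.025 and 0.025 m and y of slat1 in the frame of rack between -0.125 and 0.125 m and z of slat1 in the frame of rack between 0.07 and 0.08 m and angle between the x axis of each of slat1, slat2, slat3, slat4 and the x axis of rack, either way round below 0.22 rad and angle between the z axis of each of slat1, slat2, slat3, slat4 and the z axis of rack, either way round below 0.06 rad and contact force between each of slat1, slat2, slat3, slat4 and the fingers below 0.05 N and x of slat2 in the frame of rack between -0.025 and 0.025 m and y of slat2 in the frame of rack between -0.125 and 0.125 m and z of slat2 in the frame of rack between 0.07 and 0.08 m and x of slat3 in the frame of rack between -0.025 and 0.025 m and y of slat3 in the frame of rack between -0.125 and 0.125 m and z of slat3 in the frame of rack between 0.07 and 0.08 m and x of slat4 in the frame of rack between -0.025 and 0.025 m and y of slat4 in the frame of rack between -0.125 and 0.125 m and z of slat4 in the frame of rack between 0.07 and 0.08 m and horizontal distance between each of slat2, slat3, slat4 and slat1 above 0.027 m and horizontal distance between each of slat3, slat4 and slat2 above 0.027 m and horizontal distance between slat4 and slat3 above 0.027 m), for 0.2 s.
5. the switch is on, the arm down on the slats (value of joint knife above 1.2 rad and value of joint hold below 0.06 rad and x of slat1 in the frame of rack between -0.025 and 0.025 m and y of slat1 in the frame of rack between -0.125 and 0.125 m and z of slat1 in the frame of rack between 0.07 and 0.08 m and angle between the x axis of each of slat1, slat2, slat3, slat4 and the x axis of rack, either way round below 0.22 rad and angle between the z axis of each of slat1, slat2, slat3, slat4 and the z axis of rack, either way round below 0.06 rad and contact force between each of slat1, slat2, slat3, slat4 and the fingers below 0.05 N and x of slat2 in the frame of rack between -0.025 and 0.025 m and y of slat2 in the frame of rack between -0.125 and 0.125 m and z of slat2 in the frame of rack between 0.07 and 0.08 m and x of slat3 in the frame of rack between -0.025 and 0.025 m and y of slat3 in the frame of rack between -0.125 and 0.125 m and z of slat3 in the frame of rack between 0.07 and 0.08 m and x of slat4 in the frame of rack between -0.025 and 0.025 m and y of slat4 in the frame of rack between -0.125 and 0.125 m and z of slat4 in the frame of rack between 0.07 and 0.08 m and horizontal distance between each of slat2, slat3, slat4 and slat1 above 0.027 m and horizontal distance between each of slat3, slat4 and slat2 above 0.027 m and horizontal distance between slat4 and slat3 above 0.027 m), for 0.2 s.
At the end, for the whole second after the job is handed in: Every slat lies flat on both rails (within 25 mm of centred, 125 mm of the rack's middle along the rails, 5 mm in height, 0.22 rad of square, centres 27 mm apart or more), released, at rest; hold-down arm down (joint below 0.06), switch on (above 1.2), nothing else moved 40 mm (all of step 5 and linear speed of each of slat1, slat2, slat3, slat4 below 0.02 m/s); the robot touches nothing.
It fails at once if the switch is on while the hold-down arm is up (value of joint knife above 1.1 rad and value of joint hold above 0.4 rad).
It fails at once if the brush or another thing on the bench is moved by more than 40 mm (distance of any of brush, jar, tape, awl from where it was at the start of the episode above 0.04 m).
Of slat1, slat2, slat3, slat4 only 2 to 4 are there at a start; the rules pass over those that are not, and their reading is None.
At some moment in a run one of slat1, slat2, slat3, slat4 may be knocked a few centimetres aside while the robot is not near it.
It also fails if it takes over 210 s, if anything falls off the work surface, if the arm or the gripper's body presses on something with over 40 N, if the wrist force passes 120 N, or if a joint passes its speed limit or range.

## Working session

There is one attempt and no reset: what is moved stays moved. The work goes in short steps, Python scripts to look and compute and a tool call to move; the robot and the scene stay as the last step left them, time stands still between calls to the robot, and variables do not carry over. Pictures are saved under pics/ and viewed, and the job is handed in when it is done.

Besides the shell and the picture viewer there is one more tool, called after ">>>" as name(argument=value, ...), one argument or row to a line, values as JSON. send_rows: Moves the arm, as the interface text tells. Its arguments: {"type":"object","properties":{"series":{"type":"array"},"force":{"type":"number"}},"required":["series"]}

```bash
ls; mkdir -p pics
python3 - <<'E'
from plant import r, vision, order, nets
import cv2
s=r.get_state()
for k in s: print(k,s[k])
for n in ["scene","top","wrist"]:
    cv2.imwrite(f"pics/{n}0.png",vision.snapshot(n))
    p=vision.camera_params(n); print(n,p)
E
```

```text
pics
clock 0.0
q [ 1.24577539  0.68998308 -0.19451797  1.56632851  0.15729492  0.90248209
 -0.21510932]
qd [ 9.64798855e-05  8.34976524e-05 -8.34186467e-04  8.21194658e-04
  5.28863759e-04  5.24213945e-04 -2.86440538e-04]
joint_torque [ 2.73914375e-04 -5.27560437e+01 -1.26657531e+00 -1.53428257e+01
 -5.25708916e-02  6.58605990e-03  1.61729026e-04]
tool_pos [ 0.21922958 -0.58464695  0.24891481]
eef_rot [ 8.21960413e-01 -5.69543906e-01 -7.76919334e-04 -4.64029832e-04]
contact_force [-0.32298575  0.03144976 -0.14551248]
moment [-0.01561768 -0.03885902 -0.03412378]
opening 1.0008708102477737
scene {'intrinsics': array([[385.27358669,   0.        , 325.03592642],
       [  0.        , 385.27358669, 203.4367408 ],
       [  0.        ,   0.        ,   1.        ]]), 'extrinsics': array([[ 0.11072837,  0.99374292,  0.0146368 , -0.06861522],
       [ 0.82337215, -0.08347692, -0.5613287 , -0.34970308],
       [-0.55659458,  0.07420654, -0.82746351,  1.44503274],
       [ 0.        ,  0.        ,  0.        ,  1.        ]])}
top {'intrinsics': array([[489.30081766,   0.        , 315.49632002],
       [  0.        , 489.30081766, 199.49887258],
       [  0.        ,   0.        ,   1.        ]]), 'extrinsics': array([[ 0.01771581, -0.99977415,  0.01173896,  0.00291884],
       [-0.9958892 , -0.01868764, -0.08863116,  0.50460745],
       [ 0.08883052, -0.01012053, -0.99599534,  1.54014194],
       [ 0.        ,  0.        ,  0.        ,  1.        ]])}
wrist {'intrinsics': array([[309.70691629,   0.        , 320.24012027],
       [  0.        , 309.70691629, 204.24759362],
       [  0.        ,   0.        ,   1.        ]]), 'extrinsics': array([[ 0.35113876, -0.93632266, -0.00120114, -0.62485077],
       [-0.90219914, -0.3386844 ,  0.267076  , -0.03748978],
       [-0.25047612, -0.09269707, -0.96367472,  0.38914075],
       [ 0.        ,  0.        ,  0.        ,  1.        ]])}
```

View pics/scene0.png

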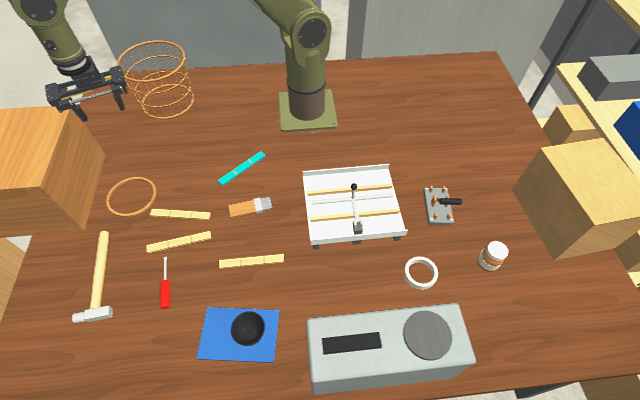

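View pics/top0.png

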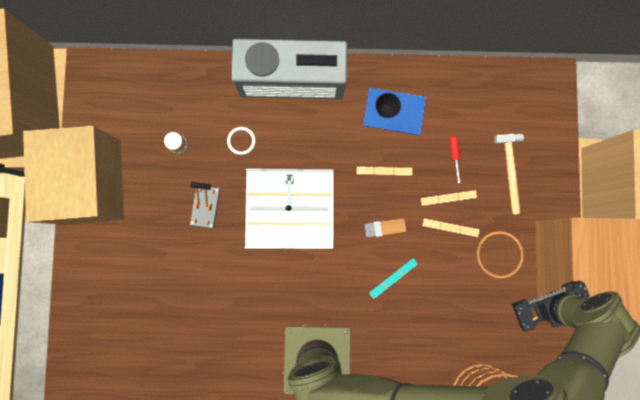

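View pics/wrist0.png

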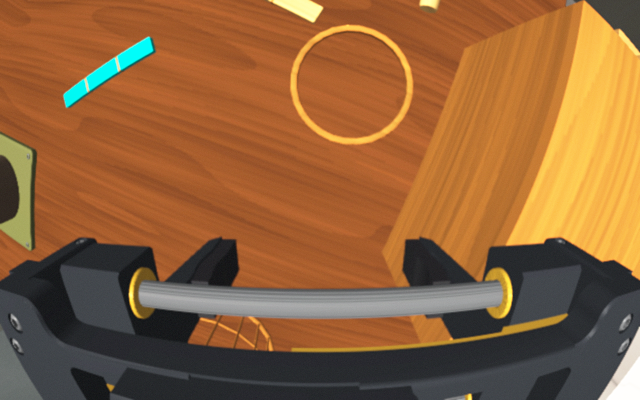

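The top view shows three bamboo slats, at about (384,171), (448,198) and (450,228). The turquoise one at (393,278) is a decoy. The rack is at (290,208), the brush at (386,228) and the switch at (204,207), with its grip at (200,185), away from the robot, so it is on.

```bash
cat > h.py <<'E'
from plant import r, vision, order, nets
import cv2, numpy as np
from scipy.spatial.transform import Rotation as R
def ray(cam,u,v,P=None):
    P=P or vision.camera_params(cam); K=P["intrinsics"];E=P["extrinsics"]
    x=(u-K[0,2])/K[0,0]; y=(v-K[1,2])/K[1,1]
    if cam=="wrist":
        t=np.hypot(x,y); d=np.array([np.sin(t)*x/max(t,1e-9),np.sin(t)*y/max(t,1e-9),np.cos(t)])
    else: d=np.array([x,y,1.])
    Rm=E[:3,:3]; return -Rm.T@E[:3,3], Rm.T@d
def at(cam,u,v,z,P=None):
    o,d=ray(cam,u,v,P); return o+d*(z-o[2])/d[2]
def proj(cam,p,P=None):
    P=P or vision.camera_params(cam); K=P["intrinsics"];E=P["extrinsics"]
    c=E[:3,:3]@np.asarray(p)+E[:3,3]
    if cam=="wrist":
        t=np.arctan2(np.hypot(c[0],c[1]),c[2]); n=np.hypot(c[0],c[1]); x,y=t*c[0]/n,t*c[1]/n
    else: x,y=c[0]/c[2],c[1]/c[2]
    return np.array([K[0,0]*x+K[0,2],K[1,1]*y+K[1,2]])
def rect(cam,mask,z,P=None):
    "min area rect in world of a mask at height z: centre, long axis angle deg, sizes"
    c,_=cv2.findContours(mask.astype(np.uint8),cv2.RETR_EXTERNAL,cv2.CHAIN_APPROX_NONE)
    c=max(c,key=cv2.contourArea)[:,0]
    w=np.array([at(cam,u,v,z,P)[:2] for u,v in c],np.float32)
    (cx,cy),(a,b),_=cv2.minAreaRect(w*1000); bx=cv2.boxPoints(cv2.minAreaRect(w*1000))
    e1=bx[1]-bx[0]; e2=bx[2]-bx[1]; e=e1 if np.hypot(*e1)>np.hypot(*e2) else e2
    ang=np.degrees(np.arctan2(e[1],e[0])); ang=(ang+90)%180-90
    return np.array([cx,cy])/1000,ang,sorted([a,b])
def px(d): return d["location"][1]*640,d["location"][0]*400
# solve how far: given world target TCP pos and yaw (deg, direction of jaw axis x) -> tool-frame shift cm, turn deg
def go(p,yaw=None,s=None):
    s=s or r.get_state(); Rm=R.from_quat(s["eef_rot"]).as_matrix()
    d=Rm.T@(np.asarray(p)-s["tool_pos"])*100
    t=None
    if yaw is not None:
        cur=np.degrees(np.arctan2(Rm[1,0],Rm[0,0]))
        t=-(yaw-cur)  # tool z down -> turn about tool z reverses yaw
        t=(t+90)%180-90
    return np.round(d,2),t
E
python3 - <<'E'
from h import *
for c in ["top","scene"]:
  vision.snapshot(c)
  for l,z in [("slat1",.01),("brush",.013),("rack",.078),("switch",.02),("knob",.14),("grip",.116)]:
    for d in nets.trace(c,l):
        if d["score"]<.3: continue
        print(c,l,round(d["score"],2),np.round(px(d)),d["region"].sum(),rect(c,d["region"],z))
E
```

```text
top slat1 0.83 [383. 174.] 490 (array([ 0.60407147, -0.20680806]), np.float32(-88.890884), [29.438386917114258, 178.7112274169922])
top slat1 0.7 [447. 196.] 491 (array([ 0.51965326, -0.41716351]), np.float32(-81.16265), [30.986215591430664, 186.64247131347656])
top slat1 0.66 [394. 277.] 420 (array([ 0.25867187, -0.23879102]), np.float32(-50.972336), [26.042348861694336, 179.38705444335938])
top slat1 0.65 [445. 226.] 370 (array([ 0.42381781, -0.42116946]), np.float32(79.33621), [24.511629104614258, 176.78457641601562])
top brush 0.93 [385. 226.] 548 (array([ 0.41935031, -0.21180943]), np.float32(-83.80675), [46.279972076416016, 128.7346649169922])
top rack 0.84 [289. 206.] 6759 (array([0.47256479, 0.09410176]), np.float32(-88.99023), [240.1661376953125, 265.9546813964844])
top switch 0.72 [203. 202.] 977 (array([0.48034848, 0.37222223]), np.float32(-7.4037094), [93.072998046875, 134.12127685546875])
top switch 0.54 [289. 208.] 6802 (array([0.47650156, 0.09673154]), np.float32(-89.15621), [255.506591796875, 275.69622802734375])
top knob 0.65 [288. 207.] 235 (array([0.48093491, 0.127
[... 947 characters left out ...]
5), [147.30368041992188, 213.16140747070312])
scene brush 0.59 [250. 205.] 570 (array([ 0.42221893, -0.20862585]), np.float32(-80.43791), [56.696449279785156, 127.15418243408203])
scene rack 0.59 [351. 206.] 6626 (array([0.48567584, 0.09382179]), np.float32(0.61063385), [266.3193359375, 269.2409362792969])
scene switch 0.96 [440. 207.] 1038 (array([0.48447858, 0.3841611 ]), np.float32(-7.581253), [117.88984680175781, 141.70773315429688])
scene knob 0.91 [352. 200.] 424 (array([0.5118103 , 0.08560717]), np.float32(56.745163), [130.2953643798828, 183.1829833984375])
scene grip 0.61 [446. 198.] 163 (array([0.53018713, 0.35960172]), np.float32(84.209076), [23.838878631591797, 71.19013977050781])
```

Run:
```python
import cv2
a=cv2.imread("pics/top0.png")
cv2.imwrite("pics/rk.png",cv2.resize(a[155:265,180:350],None,fx=4.5,fy=4.5,interpolation=cv2.INTER_CUBIC))
cv2.imwrite("pics/sl.png",cv2.resize(a[155:305,345:495],None,fx=4,fy=4,interpolation=cv2.INTER_CUBIC))
```

```text
(no output)
```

View pics/rk.png

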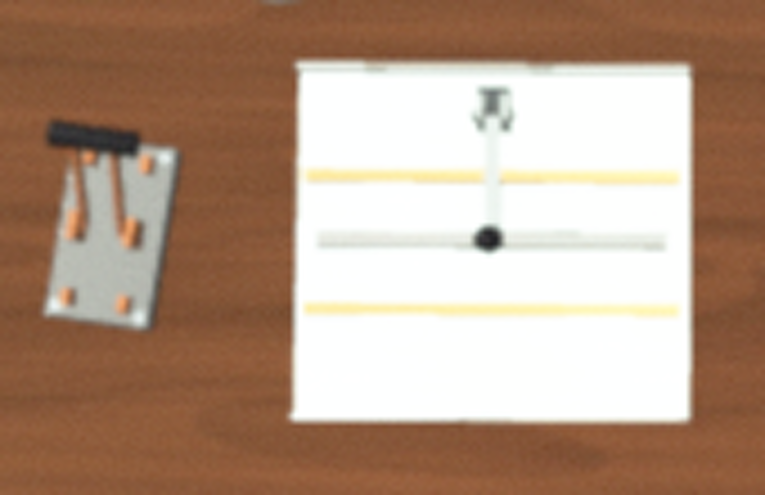

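View pics/sl.png

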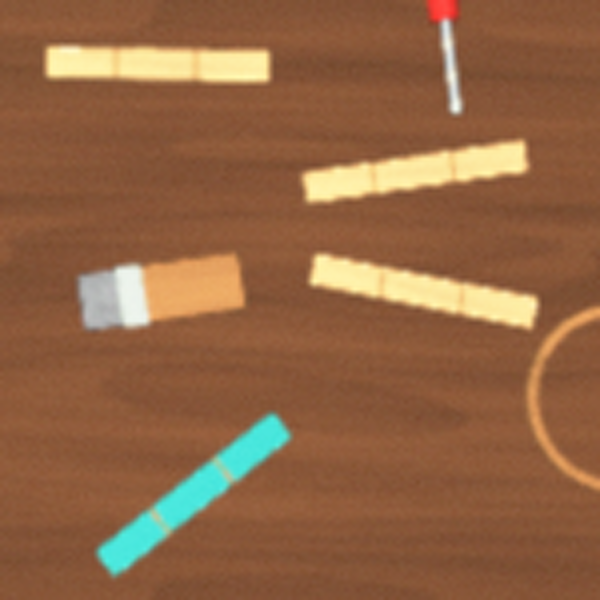

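Run:
```python
from h import *
def f(x,y,z): return at("top",180+x/4.5-.4,155+y/4.5-.4,z)
for n,x,y,z in [("railR_L",306,176,.07),("railR_R",680,178,.07),("railF_L",304,309,.07),("railF_R",678,311,.07),("lipFL",291,420,.078),("lipFR",691,421,.078),("lipRL",297,64,.078),("lipRR",691,66,.078),("knob",488,238,.141),("barL",318,240,.09),("barR",664,242,.09),
 ("swFL",45,318,.02),("swFR",150,328,.02),("swRR",178,149,.02),("gripL",48,133,.116),("gripR",138,143,.116),("gripc",94,138,.116)]:
  print(n,f(x,y,z).round(4))
print(R.from_quat(r.get_state()["eef_rot"]).as_matrix().round(3))
```

```text
railR_L [0.5143 0.223  0.07  ]
railR_R [ 0.5177 -0.0343  0.07  ]
railF_L [0.4229 0.2216 0.07  ]
railF_R [ 0.4261 -0.0343  0.07  ]
lipFL [0.3473 0.2271 0.078 ]
lipFR [ 0.3514 -0.0439  0.078 ]
lipRL [0.5906 0.2304 0.078 ]
lipRR [ 0.5945 -0.0403  0.078 ]
knob [0.4688 0.0937 0.141 ]
barL [0.4689 0.211  0.09  ]
barR [ 0.4719 -0.0232  0.09  ]
swFL [0.4151 0.4102 0.02  ]
swFR [0.4094 0.336  0.02  ]
swRR [0.5367 0.3208 0.02  ]
gripL [0.5353 0.3896 0.116 ]
gripR [0.5297 0.3295 0.116 ]
gripc [0.5325 0.3589 0.116 ]
[[ 0.351 -0.936  0.   ]
 [-0.936 -0.351 -0.   ]
 [ 0.    -0.    -1.   ]]
```

Estimates so far:
- **Rack:** origin about (0.4705, 0.094), yaw +0.8°.
- **Switch:** origin about (0.476, 0.3655), yaw -6.8°, currently on.

I'll do the switch first, with half-open jaws straddling the grip.

Run:
```python
from h import *
print(go([.45,-.28,.25],-6.8),go([.52,.10,.25],-6.8),go([.531,.359,.2],-6.8))
```

```text
(array([-2.048e+01, -3.230e+01, -3.000e-02]), np.float64(-62.642131739694875)) (array([-5.361e+01, -5.220e+01, -3.000e-02]), np.float64(-62.642131739694875)) (array([-77.47, -62.32,   4.97]), np.float64(-62.642131739694875))
```

>>> send_rows(
  series=[
    {"delta_pos": [-2, -3.2, 0], "turn": -7, "jaw": 0},
    {"delta_pos": [-4, -6.5, 0], "turn": -14, "jaw": 0},
    {"delta_pos": [-6.2, -9.7, 0], "turn": -21, "jaw": 0.2},
    {"delta_pos": [-8.2, -13, 0], "turn": -28, "jaw": 0.3},
    {"delta_pos": [-10.3, -16.2, 0], "turn": -35, "jaw": 0.4},
    {"delta_pos": [-12.3, -19.5, 0], "turn": -42, "jaw": 0.5},
    {"delta_pos": [-14.3, -22.7, 0], "turn": -49, "jaw": 0.5},
    {"delta_pos": [-16.5, -26, 0], "turn": -56, "jaw": 0.5},
  ],
)

```text
clock: 1.52
tool_pos: [0.4058, -0.3384, 0.25]
eef_rot: [0.993, -0.114, 0.0, 0.0]
contact_force: [1.6, -0.2, 0.3]
opening: 0.572
```

Run:
```python
from h import *
print(r.get_state()['q'],go([.45,-.28,.25],-6.8),go([.52,.10,.25],-6.8),go([.531,.359,.2],-6.8))
```

```text
[ 0.89137408  0.58869784 -0.45706652  1.8483624   0.35503918  0.78468941
  0.01736021] (array([ 2.97, -6.69, -0.  ]), np.float64(-6.345175501156859)) (array([ 1.150e+00, -4.529e+01, -4.000e-02]), np.float64(-6.345175501156859)) (array([ -3.68, -70.77,   4.94]), np.float64(-6.345175501156859))
```

>>> send_rows(
  series=[
    {"delta_pos": [2, -4, 0], "turn": -6.3, "jaw": 0.5},
    {"delta_pos": [3, -8, 0], "turn": -6.3, "jaw": 0.5},
    {"delta_pos": [3, -12, 0], "turn": -6.3, "jaw": 0.5},
    {"delta_pos": [3, -16, 0], "turn": -6.3, "jaw": 0.5},
    {"delta_pos": [3, -20, 0], "turn": -6.3, "jaw": 0.5},
    {"delta_pos": [2.5, -24, 0], "turn": -6.3, "jaw": 0.5},
    {"delta_pos": [2, -28, 0], "turn": -6.3, "jaw": 0.5},
    {"delta_pos": [1.5, -32, 0], "turn": -6.3, "jaw": 0.5},
  ],
)

```text
clock: 2.18
tool_pos: [0.4941, -0.0298, 0.2499]
eef_rot: [0.998, -0.062, 0.0, 0.0]
contact_force: [0.9, -0.0, 0.4]
opening: 0.499
```

Run:
```python
from h import *
print(go([.531,.359,.25],-6.8))
```

```text
(array([-1.180e+00, -3.904e+01, -2.000e-02]), np.float64(-0.3580600853754703))
```

>>> send_rows(
  series=[
    {"delta_pos": [-0.1, -4, 0], "turn": -0.3, "jaw": 0.5},
    {"delta_pos": [-0.2, -8, 0], "turn": -0.3, "jaw": 0.5},
    {"delta_pos": [-0.4, -12, 0], "turn": -0.3, "jaw": 0.5},
    {"delta_pos": [-0.5, -16, 0], "turn": -0.3, "jaw": 0.5},
    {"delta_pos": [-0.6, -20, 0], "turn": -0.3, "jaw": 0.5},
    {"delta_pos": [-0.8, -24, 0], "turn": -0.3, "jaw": 0.5},
    {"delta_pos": [-1, -28, 0], "turn": -0.3, "jaw": 0.5},
    {"delta_pos": [-1.1, -32, 0], "turn": -0.3, "jaw": 0.5},
  ],
)

```text
clock: 2.85
tool_pos: [0.5226, 0.2892, 0.2498]
eef_rot: [0.998, -0.06, 0.0, 0.0]
contact_force: [1.6, 0.8, 0.1]
opening: 0.498
```

>>> send_rows(
  series=[
    {"delta_pos": [0, -4, 0], "turn": 0, "jaw": 0.5},
    {"delta_pos": [0, -5.5, 0], "turn": 0, "jaw": 0.5},
    {"delta_pos": [0, -5.5, 0], "turn": 0, "jaw": 0.5},
    {"delta_pos": [0, -5.5, 0], "turn": 0, "jaw": 0.5},
  ],
)

```text
clock: 3.18
tool_pos: [0.529, 0.3423, 0.2493]
eef_rot: [0.998, -0.059, -0.0, 0.0]
contact_force: [0.5, -0.9, -0.3]
opening: 0.502
```

Run:
```python
from h import *
print(go([.531,.359,.112],-6.8))
cv2.imwrite("pics/w1.png",vision.snapshot("wrist"))
```

```text
(array([ 1.000e-02, -1.690e+00,  1.373e+01]), np.float64(0.04622029011480322))
```

View pics/w1.png

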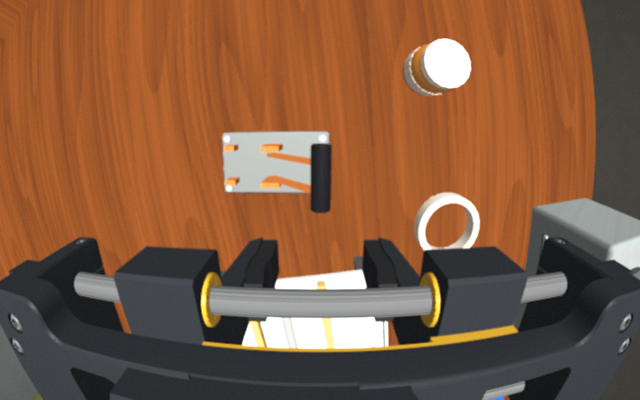

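The grip (column 320) is centred between the fingers (columns 250–390), so I'll descend.

>>> send_rows(
  series=[
    {"delta_pos": [0, -1.7, 2], "turn": 0, "jaw": 0.5},
    {"delta_pos": [0, -1.7, 5], "turn": 0, "jaw": 0.5},
    {"delta_pos": [0, -1.7, 8], "turn": 0, "jaw": 0.5},
    {"delta_pos": [0, -1.7, 11], "turn": 0, "jaw": 0.5},
    {"delta_pos": [0, -1.7, 13], "turn": 0, "jaw": 0.5},
    {"delta_pos": [0, -1.7, 13.7], "turn": 0, "jaw": 0.5},
    {"delta_pos": [0, -1.7, 13.7], "turn": 0, "jaw": 0.5},
    {"delta_pos": [0, -1.7, 13.7], "turn": 0, "jaw": 0.5},
  ],
)

```text
clock: 3.9
tool_pos: [0.5323, 0.3578, 0.1135]
eef_rot: [0.998, -0.06, 0.0, 0.0]
contact_force: [0.5, -0.3, 0.2]
opening: 0.5
```

>>> send_rows(
  series=[
    {"delta_pos": [-1.3, 0, 0], "turn": 0, "jaw": 0.5},
    {"delta_pos": [-2.8, 0, -0.7], "turn": 0, "jaw": 0.5},
    {"delta_pos": [-4.3, 0, -1.4], "turn": 0, "jaw": 0.5},
    {"delta_pos": [-5.8, 0, -1.8], "turn": 0, "jaw": 0.5},
    {"delta_pos": [-7.3, 0, -1.9], "turn": 0, "jaw": 0.5},
    {"delta_pos": [-8.8, 0, -1.5], "turn": 0, "jaw": 0.5},
    {"delta_pos": [-10.3, 0, -0.8], "turn": 0, "jaw": 0.5},
    {"delta_pos": [-11.6, 0, -0.1], "turn": 0, "jaw": 0.5},
  ],
)

```text
clock: 4.57
tool_pos: [0.4169, 0.3736, 0.1161]
eef_rot: [0.998, -0.06, 0.002, -0.002]
contact_force: [-0.5, 0.1, -0.0]
opening: 0.497
```

>>> send_rows(
  series=[
    {"delta_pos": [0, 0, 0], "turn": 0, "jaw": 0.5},
    {"delta_pos": [0.3, 0, 0], "turn": 0, "jaw": 0.5},
    {"delta_pos": [0.3, 0, -4], "turn": 0, "jaw": 0.5},
    {"delta_pos": [0.3, 0, -8], "turn": 0, "jaw": 0.5},
    {"delta_pos": [0.3, 0, -11], "turn": 0, "jaw": 0.5},
    {"delta_pos": [0.3, 0, -11], "turn": 0, "jaw": 0.5},
  ],
)

```text
clock: 5.07
tool_pos: [0.4237, 0.375, 0.2311]
eef_rot: [0.998, -0.061, 0.005, -0.005]
contact_force: [-0.2, 0.9, -0.6]
opening: 0.499
```

Run:
```python
from h import *
a=vision.snapshot("wrist");b=vision.snapshot("scene")
cv2.imwrite("pics/w2.png",np.vstack([a[100:300],cv2.resize(b[140:260,280:520],(640,320))]))
s=r.get_state();print(s["q"])
# knob plan
print(go([.47,.094,.25],-89.2),go([.47,.094,.25],90.8))
```

```text
[-0.57854739  0.65216433 -0.38035315  1.7820883   0.33327004  0.7653909
 -1.25152613]
(array([ 8.19, 27.04, -2.46]), np.float64(82.21384845399956)) (array([ 8.19, 27.04, -2.46]), np.float64(82.21384845399956))
```

View pics/w2.png

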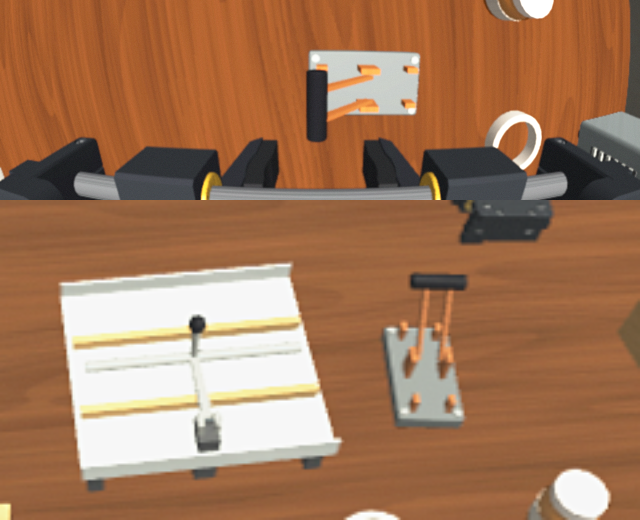

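Switch is off: the grip is now on the robot's side. Next is the knob.

>>> send_rows(
  series=[
    {"delta_pos": [1, 3, -1], "turn": 7, "jaw": 0.5},
    {"delta_pos": [2, 6, -2], "turn": 14, "jaw": 0.5},
    {"delta_pos": [3, 9, -2.5], "turn": 21, "jaw": 0.5},
    {"delta_pos": [4, 12, -2.5], "turn": 28, "jaw": 0.5},
    {"delta_pos": [5, 15, -2.5], "turn": 35, "jaw": 0.5},
    {"delta_pos": [6, 18, -2.5], "turn": 42, "jaw": 0.5},
    {"delta_pos": [7, 21, -2.5], "turn": 49, "jaw": 0.5},
    {"delta_pos": [8, 24, -2.5], "turn": 56, "jaw": 0.5},
  ],
)

```text
clock: 5.83
tool_pos: [0.4702, 0.1218, 0.2481]
eef_rot: [0.852, -0.524, -0.0, 0.001]
contact_force: [0.8, -0.5, 0.5]
opening: 0.498
```

Run:
```python
from h import *
s=r.get_state();print(s["q"])
print(go([.47,.094,.25],-89.2))
E=vision.camera_params("wrist")["extrinsics"]; c=-E[:3,:3].T@E[:3,3]
print(R.from_quat(s["eef_rot"]).as_matrix().T@(c-s["tool_pos"]))
```

```text
[-0.25913378  0.51306059 -0.13721899  1.97753934  0.11075789  0.65946337
 -1.57048376]
(array([ 2.48,  1.27, -0.19]), np.float64(25.95406394506857))
[ 0.00053794 -0.06775679 -0.13517108]
```

>>> send_rows(
  series=[
    {"delta_pos": [1.2, 0.6, 0], "turn": 7, "jaw": 0.4},
    {"delta_pos": [2.4, 1.2, 0], "turn": 14, "jaw": 0.4},
    {"delta_pos": [2.4, 1.2, 0], "turn": 21, "jaw": 0.4},
    {"delta_pos": [2.4, 1.2, 0], "turn": 25, "jaw": 0.4},
    {"delta_pos": [2.4, 1.2, 0], "turn": 25, "jaw": 0.4},
    {"delta_pos": [2.4, 1.2, 0], "turn": 25, "jaw": 0.4},
  ],
)

```text
clock: 6.33
tool_pos: [0.4703, 0.097, 0.2482]
eef_rot: [0.721, -0.693, -0.0, 0.001]
contact_force: [-0.0, -1.0, -0.0]
opening: 0.6
```

Run:
```python
from h import *
s=r.get_state();print(s["q"])
print(go([.47,.094,.133],-89.2))
a=vision.snapshot("wrist");cv2.imwrite("pics/w3.png",a)
for d in nets.boxes_of("wrist","knob")[:3]: 
    u,v=px(d); print(d["score"],u,v,at("wrist",u,v,.141))
print(proj("wrist",[.4695,.094,.141]))
vision.snapshot("top")
m=[(d["score"],px(d)) for d in nets.boxes_of("top","knob")[:3]];print(m)
```

```text
[-0.29258103  0.5050253  -0.01104371  1.99685763  0.00991584  0.64103598
 -1.84167234]
(array([ 0.29,  0.03, 11.52]), np.float64(1.45317027607625))
0.88 320.768 184.88 [0.48718296 0.09681557 0.141     ]
[323.35737898 206.2665821 ]
[]
```

View pics/w3.png

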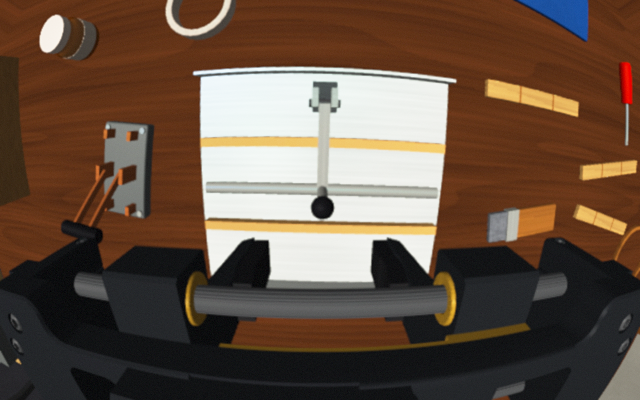

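The knob at (322,207) agrees with the prediction of (323,206). I'll descend and pinch.

>>> send_rows(
  series=[
    {"delta_pos": [0.3, 0.3, 3], "turn": 1.4, "jaw": 0.4},
    {"delta_pos": [0.3, 0.3, 6], "turn": 1.4, "jaw": 0.4},
    {"delta_pos": [0.3, 0.3, 9], "turn": 1.4, "jaw": 0.4},
    {"delta_pos": [0.3, 0.3, 11.5], "turn": 1.4, "jaw": 0.4},
    {"delta_pos": [0.3, 0.3, 12], "turn": 1.4, "jaw": 0.4},
    {"delta_pos": [0.3, 0.3, 12], "turn": 1.4, "jaw": 0.4},
    {"delta_pos": [0.3, 0.3, 12], "turn": 1.4, "jaw": 0.85},
    {"delta_pos": [0.3, 0.3, 12], "turn": 1.4, "jaw": 0.85},
  ],
  force=8,
)

```text
clock: 7.2
tool_pos: [0.4684, 0.0946, 0.13]
eef_rot: [0.712, -0.702, 0.001, -0.001]
contact_force: [0.1, -0.2, 0.1]
opening: 0.472
```

>>> send_rows(
  series=[
    {"delta_pos": [0, 0, 0], "turn": 0, "jaw": 0.95},
    {"delta_pos": [0, 0, 0], "turn": 0, "jaw": 0.95},
    {"delta_pos": [0, 0, 0], "turn": 0, "jaw": 0.95},
    {"delta_pos": [0, 0, 0], "turn": 0, "jaw": 0.95},
  ],
  force=12,
)

```text
clock: 7.53
tool_pos: [0.4679, 0.0953, 0.1294]
eef_rot: [0.712, -0.702, 0.0, -0.001]
contact_force: [-0.1, 1.3, 3.6]
opening: 0.207
```

Run:
```python
from h import *
s=r.get_state();print(s["tool_pos"],s["contact_force"],s["opening"])
Rm=R.from_quat(s["eef_rot"]).as_matrix()
yaw=np.radians(.8);C=np.array([.4705,.094])
# knob target relative to knob at theta=-.06, tool-frame deltas
def k(t):
    ph=np.arctan2(55,85)+t; x=.085-.10124*np.cos(ph); return np.array([C[0]+x*np.cos(yaw),C[1]+x*np.sin(yaw),.086+.10124*np.sin(ph)])
for t in np.arange(0,1.86,.115): print(round(t,2),(Rm.T@(k(t)-k(-.06))*100).round(2))
print(k(-.06))
```

```text
[0.46793885 0.09525876 0.12937699] [-0.14314053  1.33548047  3.58615464] 0.20672971504209817
0.0 [-0.   -0.32 -0.52]
0.12 [-0.   -1.   -1.46]
0.23 [-0.   -1.8  -2.31]
0.34 [-0.   -2.68 -3.07]
0.46 [-0.   -3.65 -3.72]
0.58 [-0.   -4.68 -4.25]
0.69 [-0.01 -5.77 -4.66]
0.8 [-0.01 -6.9  -4.95]
0.92 [-0.01 -8.05 -5.1 ]
1.04 [-0.01 -9.21 -5.12]
1.15 [-1.000e-02 -1.037e+01 -5.010e+00]
1.27 [-1.000e-02 -1.151e+01 -4.760e+00]
1.38 [ -0.   -12.61  -4.39]
1.5 [ -0.   -13.66  -3.89]
1.61 [ -0.   -14.65  -3.27]
1.72 [ -0.   -15.56  -2.55]
1.84 [ -0.   -16.38  -1.72]
[0.46735723 0.09395612 0.13580297]
```

The opening of 18 mm means the knob is held. I'll lead it round the hinge.

>>> send_rows(
  series=[
    {"delta_pos": [0, -0.3, -0.5], "turn": 0, "jaw": 0.95},
    {"delta_pos": [0, -1, -1.45], "turn": 0, "jaw": 0.95},
    {"delta_pos": [0, -1.8, -2.3], "turn": 0, "jaw": 0.95},
    {"delta_pos": [0, -2.7, -3.05], "turn": 0, "jaw": 0.95},
    {"delta_pos": [0, -3.65, -3.7], "turn": 0, "jaw": 0.95},
    {"delta_pos": [0, -4.7, -4.25], "turn": 0, "jaw": 0.95},
    {"delta_pos": [0, -5.8, -4.65], "turn": 0, "jaw": 0.95},
    {"delta_pos": [0, -6.9, -4.95], "turn": 0, "jaw": 0.95},
  ],
  force=12,
)

```text
clock: 8.2
tool_pos: [0.535, 0.0961, 0.1786]
eef_rot: [0.712, -0.702, -0.002, 0.001]
contact_force: [-2.7, 3.2, -3.4]
opening: 0.208
```

>>> send_rows(
  series=[
    {"delta_pos": [0, -1.15, -0.15], "turn": 0, "jaw": 0.95},
    {"delta_pos": [0, -2.3, -0.17], "turn": 0, "jaw": 0.95},
    {"delta_pos": [0, -3.45, -0.06], "turn": 0, "jaw": 0.95},
    {"delta_pos": [0, -4.6, 0.2], "turn": 0, "jaw": 0.95},
    {"delta_pos": [0, -5.7, 0.55], "turn": 0, "jaw": 0.95},
    {"delta_pos": [0, -6.75, 1.05], "turn": 0, "jaw": 0.95},
    {"delta_pos": [0, -7.75, 1.7], "turn": 0, "jaw": 0.95},
    {"delta_pos": [0, -8.65, 2.4], "turn": 0, "jaw": 0.95},
  ],
  force=12,
)

```text
clock: 8.87
tool_pos: [0.623, 0.0972, 0.1543]
eef_rot: [0.712, -0.702, -0.001, 0.0]
contact_force: [-1.4, 2.1, 0.1]
opening: 0.209
```

>>> send_rows(
  series=[
    {"delta_pos": [0, -0.4, 0.4], "turn": 0, "jaw": 0.95},
    {"delta_pos": [0, -0.85, 0.85], "turn": 0, "jaw": 0.95},
    {"delta_pos": [0, -0.85, 0.85], "turn": 0, "jaw": 0.95},
  ],
)

```text
clock: 9.12
tool_pos: [0.6317, 0.0973, 0.1452]
eef_rot: [0.712, -0.702, -0.0, -0.0]
contact_force: [0.0, 4.1, -0.9]
opening: 0.206
```

Run:
```python
from h import *
s=r.get_state();print(s["tool_pos"],s["contact_force"],s["opening"])
b=vision.snapshot("scene")
cv2.imwrite("pics/s4.png",cv2.resize(b[100:270,260:520],(780,510)))
```

```text
[0.63169313 0.09729311 0.14517787] [ 0.00688106  4.07523275 -0.90656491] 0.20555533205510257
```

View pics/s4.png

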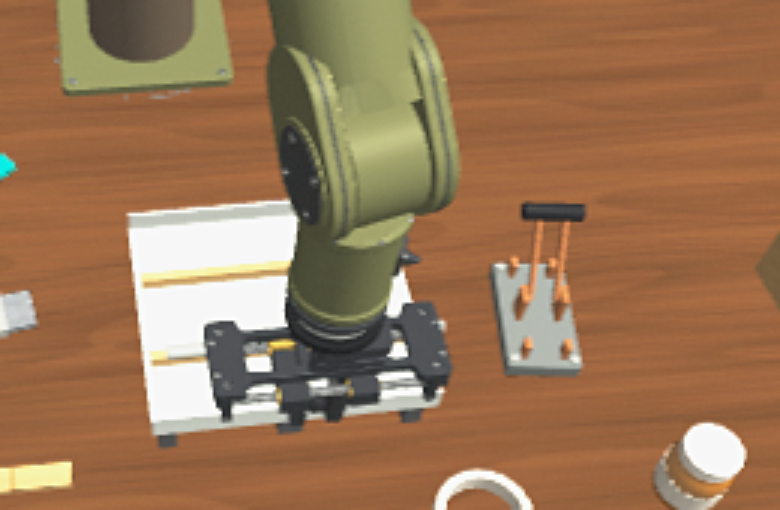

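>>> send_rows(
  series=[
    {"delta_pos": [0, 0, 0], "turn": 0, "jaw": 0.5},
    {"delta_pos": [0, 0, 0], "turn": 0, "jaw": 0.5},
    {"delta_pos": [0, 0, 0], "turn": 0, "jaw": 0.5},
    {"delta_pos": [0, 0, -3], "turn": 0, "jaw": 0.5},
    {"delta_pos": [0, 0, -6.5], "turn": 0, "jaw": 0.5},
    {"delta_pos": [0, 0, -10], "turn": 0, "jaw": 0.5},
    {"delta_pos": [0, 0, -13], "turn": 0, "jaw": 0.5},
    {"delta_pos": [0, 0, -13], "turn": 0, "jaw": 0.5},
  ],
)

```text
clock: 9.83
tool_pos: [0.6351, 0.096, 0.2828]
eef_rot: [0.711, -0.703, 0.004, -0.005]
contact_force: [0.2, 0.4, 0.5]
opening: 0.499
```

Run:
```python
from h import *
s=r.get_state();print(s["tool_pos"],s["contact_force"],s["opening"])
b=vision.snapshot("top");cv2.imwrite("pics/t5.png",b)
cv2.imwrite("pics/w5.png",vision.snapshot("wrist"))
for d in nets.trace("top","slat1"):
  if d["score"]>.3: print(round(d["score"],2),np.round(px(d)),rect("top",d["region"],.01))
```

```text
[0.63509995 0.09604251 0.28284653] [0.20429909 0.36783516 0.45594229] 0.4994964128914398
0.82 [382. 169.] (array([ 0.60406897, -0.20680814]), np.float32(-88.890884), [29.43341064453125, 178.71119689941406])
0.72 [392. 278.] (array([ 0.25880203, -0.23793941]), np.float32(-51.742455), [27.271360397338867, 179.40235900878906])
0.68 [452. 227.] (array([ 0.42408728, -0.42469769]), np.float32(79.26247), [24.601459503173828, 178.49884033203125])
0.62 [449. 197.] (array([ 0.51979559, -0.41635452]), np.float32(-80.18953), [24.590627670288086, 178.72898864746094])
```

View pics/t5.png

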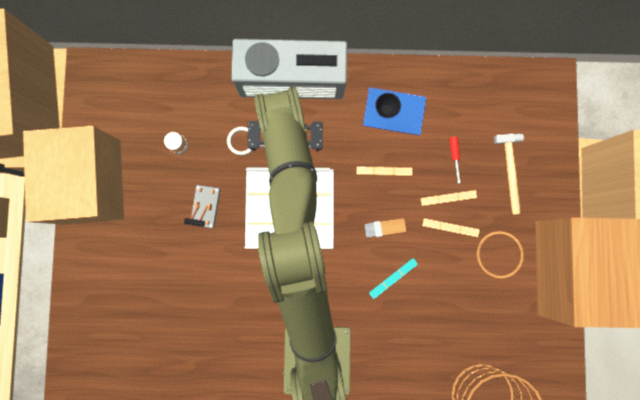

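View pics/w5.png

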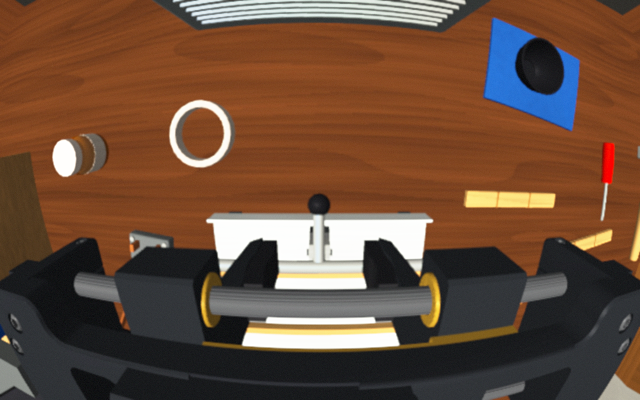

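The knob now points to the rear, so the arm is back. Candidates for the first slat:
- The bamboo ones are at top-view (382,169), (449,197) and (452,227). These fit the description.
- The one at (392,278) is turquoise and excluded; the enlarged crop above confirms it.

I'll start with (382,169).

Run:
```python
from h import *
print(go([.605,-.206,.14],0.8))
```

```text
(array([30.13,  2.97, 13.58]), np.float64(89.91835279839376))
```

>>> send_rows(
  series=[
    {"delta_pos": [4, 0.4, 0], "turn": -7, "jaw": 0.4},
    {"delta_pos": [8, 0.8, 0], "turn": -14, "jaw": 0.4},
    {"delta_pos": [12, 1.2, 0], "turn": -21, "jaw": 0.4},
    {"delta_pos": [16, 1.6, 1], "turn": -28, "jaw": 0.4},
    {"delta_pos": [20, 2, 3], "turn": -35, "jaw": 0.4},
    {"delta_pos": [23.5, 2.4, 5], "turn": -42, "jaw": 0.4},
    {"delta_pos": [27, 2.7, 7], "turn": -49, "jaw": 0.4},
    {"delta_pos": [30, 3, 9], "turn": -56, "jaw": 0.4},
  ],
)

```text
clock: 10.65
tool_pos: [0.6032, -0.2069, 0.1829]
eef_rot: [0.959, -0.284, -0.002, 0.001]
contact_force: [-0.0, -0.1, 0.1]
opening: 0.601
```

Run:
```python
from h import *
print(go([.605,-.206,.14],0.8),r.get_state()["q"])
```

```text
(array([ 0.11, -0.19,  4.29]), np.float64(-33.79550373622935)) [ 0.4168148   0.79505713 -0.29551927  1.58082466  0.29178568  0.81308521
 -0.57341947]
```

>>> send_rows(
  series=[
    {"delta_pos": [0.1, -0.2, 1], "turn": -7, "jaw": 0.4},
    {"delta_pos": [0.1, -0.2, 2], "turn": -14, "jaw": 0.4},
    {"delta_pos": [0.1, -0.2, 3], "turn": -21, "jaw": 0.4},
    {"delta_pos": [0.1, -0.2, 4.2], "turn": -28, "jaw": 0.4},
    {"delta_pos": [0.1, -0.2, 4.2], "turn": -34, "jaw": 0.4},
    {"delta_pos": [0.1, -0.2, 4.2], "turn": -34, "jaw": 0.4},
    {"delta_pos": [0.1, -0.2, 4.2], "turn": -34, "jaw": 0.4},
  ],
)

```text
clock: 11.23
tool_pos: [0.6062, -0.2026, 0.1422]
eef_rot: [1.0, 0.005, -0.001, -0.001]
contact_force: [0.0, 0.4, -0.6]
opening: 0.599
```

```bash
cat > sl.py <<'E'
from h import *
import sys
def look(name,near):
    s=r.get_state(); P=vision.camera_params("wrist"); a=vision.snapshot("wrist")
    cv2.imwrite(f"pics/{name}.png",a)
    for d in nets.trace("wrist","slat1"):
        if d["score"]<.3: continue
        c,an,sz=rect("wrist",d["region"],.01,P)
        if np.hypot(*(c-near))<.08: print(round(d["score"],2),np.round(px(d)),c.round(4),an,np.round(sz),go([c[0],c[1],.014],an+90,s))
E
python3 - <<'E'
from sl import *
print(r.get_state()["tool_pos"])
look("w6",[.605,-.206])
E
```

```text
[ 0.60623827 -0.20262243  0.14222512]
0.88 [316. 190.] [ 0.6031 -0.2075] -89.85486 [ 24. 176.] (array([-0.28,  0.5 , 12.82]), np.float64(0.4420834941678038))
```

View pics/w6.png

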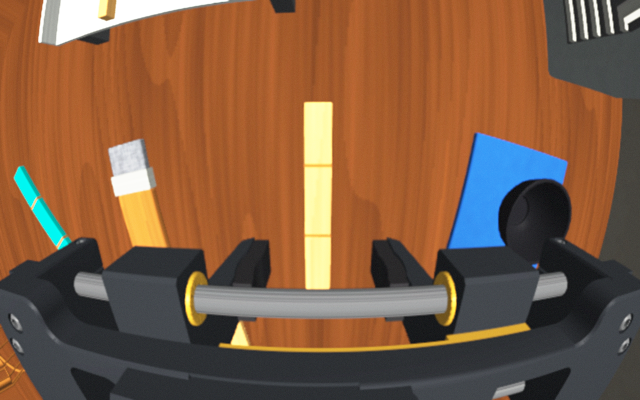

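The bamboo slat is centred in the view at (317,190), with the jaws either side. I'll descend and grip.

>>> send_rows(
  series=[
    {"delta_pos": [-0.3, 0.3, 3], "turn": 0.4, "jaw": 0.4},
    {"delta_pos": [-0.3, 0.3, 6], "turn": 0.4, "jaw": 0.4},
    {"delta_pos": [-0.3, 0.3, 9], "turn": 0.4, "jaw": 0.4},
    {"delta_pos": [-0.3, 0.3, 11.5], "turn": 0.4, "jaw": 0.4},
    {"delta_pos": [-0.3, 0.3, 12.6], "turn": 0.4, "jaw": 0.4},
    {"delta_pos": [-0.3, 0.3, 12.6], "turn": 0.4, "jaw": 0.4},
    {"delta_pos": [-0.3, 0.3, 12.6], "turn": 0.4, "jaw": 0.4},
  ],
)

```text
clock: 11.92
tool_pos: [0.6048, -0.2056, 0.0182]
eef_rot: [1.0, 0.003, 0.0, 0.0]
contact_force: [-0.0, -0.3, -0.2]
opening: 0.6
```

>>> send_rows(
  series=[
    {"delta_pos": [0, 0, 0], "turn": 0, "jaw": 0.9},
    {"delta_pos": [0, 0, 0], "turn": 0, "jaw": 0.9},
    {"delta_pos": [0, 0, 0], "turn": 0, "jaw": 0.9},
    {"delta_pos": [0, 0, 0], "turn": 0, "jaw": 0.9},
    {"delta_pos": [0, 0, 0], "turn": 0, "jaw": 0.9},
    {"delta_pos": [0, 0, 0], "turn": 0, "jaw": 0.9},
  ],
  force=15,
)

```text
clock: 12.42
tool_pos: [0.6048, -0.206, 0.0185]
eef_rot: [1.0, 0.003, 0.001, 0.0]
contact_force: [-0.6, 0.3, 4.6]
opening: 0.262
```

The grip is shallow: the tips are only about 2.5 mm over the slat. I'll reopen, go 5 mm lower and grip again.

>>> send_rows(
  series=[
    {"delta_pos": [0, 0, 0], "turn": 0, "jaw": 0.6},
    {"delta_pos": [0, 0, 0.3], "turn": 0, "jaw": 0.6},
    {"delta_pos": [0, 0, 0.5], "turn": 0, "jaw": 0.6},
    {"delta_pos": [0, 0, 0.5], "turn": 0, "jaw": 0.6},
    {"delta_pos": [0, 0, 0.5], "turn": 0, "jaw": 0.9},
    {"delta_pos": [0, 0, 0.5], "turn": 0, "jaw": 0.9},
    {"delta_pos": [0, 0, 0.5], "turn": 0, "jaw": 0.9},
    {"delta_pos": [0, 0, 0.5], "turn": 0, "jaw": 0.9},
  ],
  force=15,
)

```text
clock: 13.08
tool_pos: [0.6044, -0.2057, 0.0127]
eef_rot: [1.0, 0.003, -0.0, -0.0]
contact_force: [0.1, 0.5, -1.4]
opening: 0.268
```

Run:
```python
from h import *
s=r.get_state(); print(s["tool_pos"],s["contact_force"],s["opening"])
yaw=np.radians(.8)
for yy in (-.1,-.04,.06):
  p=[.4705-yy*np.sin(yaw),.094+yy*np.cos(yaw)]
  print(yy,p,go([*p,.2],-89.2,s))
```

```text
[ 0.60435924 -0.20566632  0.01267229] [ 0.05663492  0.47809036 -1.37969916] 0.2679980065313914
-0.1 [np.float64(0.4718962180339145), np.float64(-0.005990252400930429)] (array([-13.12, -20.05, -18.73]), np.float64(89.55969396674658))
-0.04 [np.float64(0.4710584872135658), np.float64(0.05400389903962783)] (array([-13.17, -26.05, -18.73]), np.float64(89.55969396674658))
0.06 [np.float64(0.46966226917965126), np.float64(0.15399415144055825)] (array([-13.24, -36.05, -18.73]), np.float64(89.55969396674658))
```

>>> send_rows(
  series=[
    {"delta_pos": [0, 0, -4], "turn": 0, "jaw": 0.9},
    {"delta_pos": [0, 0, -8], "turn": 0, "jaw": 0.9},
    {"delta_pos": [-1, -1, -12], "turn": 7, "jaw": 0.9},
    {"delta_pos": [-3, -3, -15], "turn": 14, "jaw": 0.9},
    {"delta_pos": [-5, -5.5, -17.5], "turn": 21, "jaw": 0.9},
    {"delta_pos": [-7, -8.5, -18.7], "turn": 28, "jaw": 0.9},
    {"delta_pos": [-9, -12, -18.7], "turn": 35, "jaw": 0.9},
    {"delta_pos": [-11, -15.5, -18.7], "turn": 42, "jaw": 0.9},
  ],
)

```text
clock: 13.75
tool_pos: [0.493, -0.0507, 0.2011]
eef_rot: [0.933, -0.359, 0.002, -0.001]
contact_force: [0.1, 1.4, -0.9]
opening: 0.269
```

Run:
```python
from h import *
s=r.get_state(); print(s["tool_pos"],s["opening"],s["q"])
print(go([.4697,.154,.2],-89.2,s))
```

```text
[ 0.49304574 -0.05065409  0.20108872] 0.26915465076377154 [ 0.15128718  0.60173121 -0.22354226  2.00266415  0.239292    0.5584073
 -0.97233033]
(array([-15.45, -13.62,   0.1 ]), np.float64(47.10155119509301))
```

>>> send_rows(
  series=[
    {"delta_pos": [-2.4, -2.1, 0], "turn": 7, "jaw": 0.9},
    {"delta_pos": [-4.8, -4.2, 0], "turn": 14, "jaw": 0.9},
    {"delta_pos": [-7.2, -6.4, 0], "turn": 21, "jaw": 0.9},
    {"delta_pos": [-9.6, -8.5, 0], "turn": 28, "jaw": 0.9},
    {"delta_pos": [-12, -10.6, 0], "turn": 35, "jaw": 0.9},
    {"delta_pos": [-14.4, -12.7, 0], "turn": 42, "jaw": 0.9},
    {"delta_pos": [-15, -13.3, 0], "turn": 46, "jaw": 0.9},
    {"delta_pos": [-15, -13.3, 0], "turn": 46, "jaw": 0.9},
  ],
)

```text
clock: 14.42
tool_pos: [0.4691, 0.1518, 0.1998]
eef_rot: [0.723, -0.691, -0.0, -0.001]
contact_force: [0.7, 0.3, -0.9]
opening: 0.27
```

Run:
```python
from h import *
s=r.get_state(); print(s["tool_pos"],s["opening"],s["q"])
print(go([.4697,.154,.084],-89.2,s))
cv2.imwrite("pics/w7.png",vision.snapshot("wrist"))
```

```text
[0.46908792 0.15179669 0.19976057] 0.27037935180179967 [-0.44235339  0.59920064  0.05820882  2.01823901 -0.06861936  0.52488317
 -1.85933731]
(array([-0.2 , -0.07, 11.58]), np.float64(1.8561404056845703))
```

View pics/w7.png

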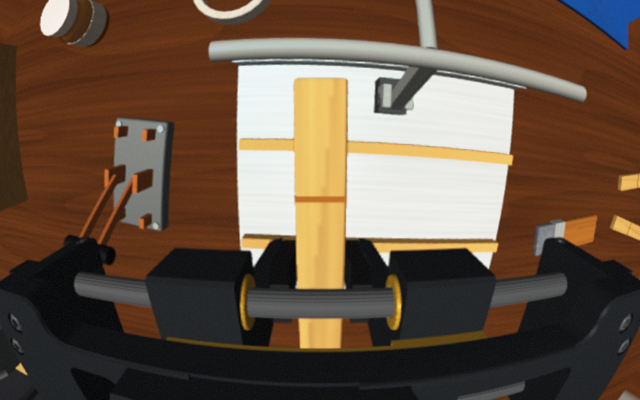

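The slat is held across both rails, left of the pillar. I'll lower it.

>>> send_rows(
  series=[
    {"delta_pos": [-0.1, -0.1, 3], "turn": 1.8, "jaw": 0.9},
    {"delta_pos": [-0.1, -0.1, 6], "turn": 1.8, "jaw": 0.9},
    {"delta_pos": [-0.1, -0.1, 8.5], "turn": 1.8, "jaw": 0.9},
    {"delta_pos": [-0.1, -0.1, 10.5], "turn": 1.8, "jaw": 0.9},
    {"delta_pos": [-0.1, -0.1, 11.3], "turn": 1.8, "jaw": 0.9},
    {"delta_pos": [-0.1, -0.1, 11.6], "turn": 1.8, "jaw": 0.9},
    {"delta_pos": [-0.1, -0.1, 11.6], "turn": 1.8, "jaw": 0.9},
    {"delta_pos": [-0.1, -0.1, 11.6], "turn": 1.8, "jaw": 0.9},
  ],
)

```text
clock: 15.13
tool_pos: [0.4714, 0.1482, 0.0846]
eef_rot: [0.71, -0.704, 0.0, -0.001]
contact_force: [-0.2, -0.7, 0.4]
opening: 0.267
```

>>> send_rows(
  series=[
    {"delta_pos": [0, 0, 0.15], "turn": 0, "jaw": 0.9},
    {"delta_pos": [0, 0, 0.15], "turn": 0, "jaw": 0.9},
    {"delta_pos": [0, 0, 0.15], "turn": 0, "jaw": 0.5},
    {"delta_pos": [0, 0, 0.15], "turn": 0, "jaw": 0.5},
    {"delta_pos": [0, 0, 0.15], "turn": 0, "jaw": 0.5},
    {"delta_pos": [0, 0, -4], "turn": 0, "jaw": 0.5},
    {"delta_pos": [0, 0, -8], "turn": 0, "jaw": 0.5},
    {"delta_pos": [0, 0, -11], "turn": 0, "jaw": 0.5},
  ],
)

```text
clock: 15.8
tool_pos: [0.4707, 0.1486, 0.1955]
eef_rot: [0.711, -0.704, 0.0, 0.0]
contact_force: [1.3, 0.6, 0.4]
opening: 0.503
```

Run:
```python
from h import *
s=r.get_state(); print(s["tool_pos"],s["opening"],s["q"])
cv2.imwrite("pics/w8.png",vision.snapshot("wrist"))
P=vision.camera_params("wrist")
for d in nets.trace("wrist","slat1"):
  if d["score"]>.3: print(d["score"],px(d),rect("wrist",d["region"],.08,P))
vision.snapshot("top")
for d in nets.trace("top","slat1"):
  if d["score"]>.3: print("top",round(d["score"],2),np.round(px(d)),rect("top",d["region"],.01))
print(go([.521,-.417,.14],9.6))
```

```text
[0.47071383 0.14863825 0.19548506] 0.5029794978310158 [-0.44358328  0.60789139  0.06997145  2.02022391 -0.08055289  0.51597203
 -1.87710091]
0.81 (627.2, 218.4) (array([ 0.45771179, -0.26562634]), np.float32(80.12109), [19.2423152923584, 86.0700454711914])
0.76 (319.488, 188.39999999999998) (array([0.4760278 , 0.14918936]), np.float32(0.85860443), [25.336759567260742, 172.5616912841797])
0.75 (631.424, 171.8) (array([ 0.51910529, -0.24635423]), np.float32(-81.35114), [21.58812713623047, 55.21873474121094])
0.75 (395.52, 56.120000000000005) (array([0.60790112, 0.06475664]), np.float32(-78.610634), [94.3242416381836, 385.6023864746094])
top 0.97 [446. 196.] (array([ 0.5208692 , -0.41718701]), np.float32(-79.50172), [27.5963134765625, 181.95028686523438])
top 0.84 [391. 278.] (array([ 0.25920258, -0.23745026]), np.float32(-51.03339), [28.47144317626953, 181.86183166503906])
top 0.58 [452. 225.] (array([ 0.42445969, -0.42289529]), np.float32(79.7238), [30.993528366088867, 181.0495147705078])
(array([56.64, -4.44,  5.4 ]), np.float64(80.97189515898413))
```

View pics/w8.png

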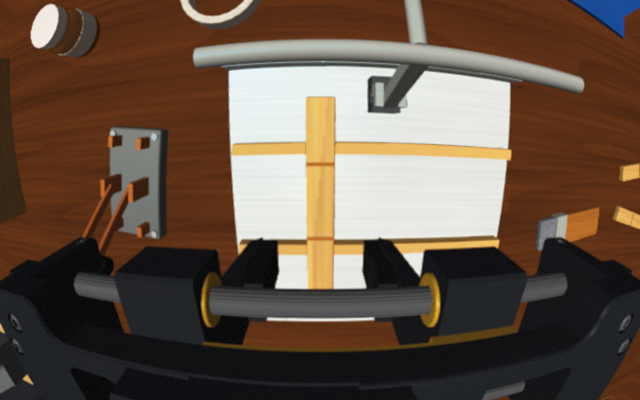

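Slat placed at (0.472, 0.149). Next is the bamboo slat at (446,196).

>>> send_rows(
  series=[
    {"delta_pos": [4, -0.3, 0], "turn": 6, "jaw": 0.5},
    {"delta_pos": [8, -0.6, 0], "turn": 12, "jaw": 0.5},
    {"delta_pos": [12, -1, 0], "turn": 18, "jaw": 0.5},
    {"delta_pos": [16, -1.3, 0], "turn": 24, "jaw": 0.5},
    {"delta_pos": [20, -1.6, 0], "turn": 30, "jaw": 0.5},
    {"delta_pos": [24, -1.9, 0], "turn": 36, "jaw": 0.5},
    {"delta_pos": [28, -2.2, 0], "turn": 42, "jaw": 0.5},
    {"delta_pos": [32, -2.5, 0], "turn": 48, "jaw": 0.4},
  ],
)

```text
clock: 16.67
tool_pos: [0.4975, -0.1726, 0.192]
eef_rot: [-0.361, 0.933, 0.001, -0.001]
contact_force: [0.9, 0.4, -0.5]
opening: 0.555
```

Run:
```python
from h import *
s=r.get_state(); print(s["tool_pos"],s["opening"],s["q"])
print(go([.521,-.417,.14],10.4))
```

```text
[ 0.49745005 -0.17264139  0.19198528] 0.5550978593424792 [ 0.1083358   0.65978226  0.22717526  1.93104002 -0.25370449  0.5817785
 -1.90107404]
(array([ 14.68, -19.68,   5.17]), np.float64(31.866611327753503))
```

>>> send_rows(
  series=[
    {"delta_pos": [2.4, -3.2, 0], "turn": 6, "jaw": 0.4},
    {"delta_pos": [4.8, -6.4, 0], "turn": 12, "jaw": 0.4},
    {"delta_pos": [7.2, -9.6, 1], "turn": 18, "jaw": 0.4},
    {"delta_pos": [9.6, -12.8, 2], "turn": 24, "jaw": 0.4},
    {"delta_pos": [12, -16, 3], "turn": 30, "jaw": 0.4},
    {"delta_pos": [14.2, -19, 4], "turn": 31.5, "jaw": 0.4},
    {"delta_pos": [14.2, -19, 5], "turn": 31.5, "jaw": 0.4},
    {"delta_pos": [14.2, -19, 5], "turn": 31.5, "jaw": 0.4},
  ],
)

```text
clock: 17.33
tool_pos: [0.5195, -0.4081, 0.1393]
eef_rot: [-0.095, 0.996, 0.002, -0.003]
contact_force: [-0.5, 0.4, -0.1]
opening: 0.599
```

Run:
```python
from sl import *
print(r.get_state()["tool_pos"])
look("w9",[.521,-.417])
```

```text
[ 0.51952511 -0.40807457  0.13928302]
0.83 [321. 182.] [ 0.5191 -0.4176] -80.20262 [ 25. 178.] (array([ 0.15, -0.98, 12.53]), np.float64(1.056421603407614))
```

View pics/w9.png

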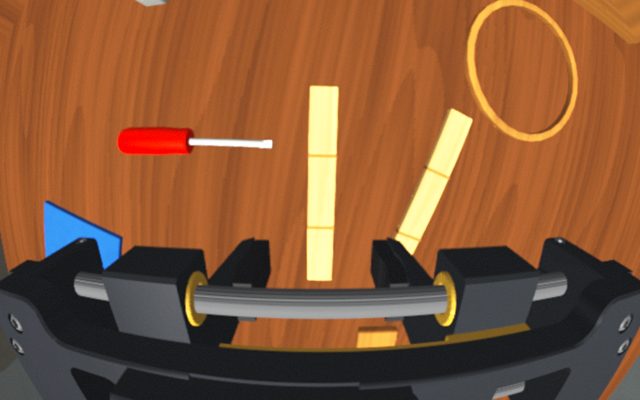

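>>> send_rows(
  series=[
    {"delta_pos": [0.1, -0.8, 3], "turn": 1, "jaw": 0.4},
    {"delta_pos": [0.1, -0.8, 6], "turn": 1, "jaw": 0.4},
    {"delta_pos": [0.1, -0.8, 9], "turn": 1, "jaw": 0.4},
    {"delta_pos": [0.1, -0.8, 11.5], "turn": 1, "jaw": 0.4},
    {"delta_pos": [0.1, -0.8, 12.6], "turn": 1, "jaw": 0.4},
    {"delta_pos": [0.1, -0.8, 12.6], "turn": 1, "jaw": 0.4},
    {"delta_pos": [0.1, -0.8, 12.6], "turn": 1, "jaw": 0.4},
  ],
)

```text
clock: 18.02
tool_pos: [0.5239, -0.4143, 0.0184]
eef_rot: [-0.088, 0.996, 0.0, 0.0]
contact_force: [-0.6, -0.3, 0.5]
opening: 0.605
```

>>> send_rows(
  series=[
    {"delta_pos": [0.4, -0.2, 0.3], "turn": 0, "jaw": 0.4},
    {"delta_pos": [0.4, -0.2, 0.5], "turn": 0, "jaw": 0.4},
    {"delta_pos": [0.4, -0.2, 0.5], "turn": 0, "jaw": 0.4},
    {"delta_pos": [0.4, -0.2, 0.5], "turn": 0, "jaw": 0.9},
    {"delta_pos": [0.4, -0.2, 0.5], "turn": 0, "jaw": 0.9},
    {"delta_pos": [0.4, -0.2, 0.5], "turn": 0, "jaw": 0.9},
    {"delta_pos": [0.4, -0.2, 0.5], "turn": 0, "jaw": 0.9},
    {"delta_pos": [0.4, -0.2, 0.5], "turn": 0, "jaw": 0.9},
  ],
  force=15,
)

```text
clock: 18.68
tool_pos: [0.5198, -0.4177, 0.0129]
eef_rot: [-0.088, 0.996, -0.0, 0.0]
contact_force: [-0.7, 0.0, 1.0]
opening: 0.267
```

Run:
```python
from h import *
s=r.get_state(); print(s["tool_pos"],s["opening"],s["contact_force"])
print(go([.471,.052,.2],90.8,s))
```

```text
[ 0.51975933 -0.4177488   0.01285224] 0.26651021447634105 [-0.693906    0.02082998  0.95961755]
(array([ -3.41,  47.1 , -18.72]), np.float64(-80.7397608934017))
```

>>> send_rows(
  series=[
    {"delta_pos": [0, 0, -4], "turn": 0, "jaw": 0.9},
    {"delta_pos": [0, 0, -8], "turn": 0, "jaw": 0.9},
    {"delta_pos": [0, 2, -11.5], "turn": 0, "jaw": 0.9},
    {"delta_pos": [-0.3, 4.5, -14.5], "turn": -6, "jaw": 0.9},
    {"delta_pos": [-0.6, 7.5, -17], "turn": -12, "jaw": 0.9},
    {"delta_pos": [-0.9, 11, -18.7], "turn": -18, "jaw": 0.9},
    {"delta_pos": [-1.2, 15, -18.7], "turn": -24, "jaw": 0.9},
    {"delta_pos": [-1.4, 19, -18.7], "turn": -30, "jaw": 0.9},
  ],
)

```text
clock: 19.35
tool_pos: [0.5008, -0.2273, 0.2013]
eef_rot: [-0.345, 0.939, -0.001, 0.001]
contact_force: [0.8, 0.7, -0.8]
opening: 0.272
```

Run:
```python
from h import *
s=r.get_state(); print(s["tool_pos"],s["opening"])
print(go([.471,.052,.2],90.8,s))
```

```text
[ 0.50078803 -0.22730108  0.20128897] 0.27177972517067767
(array([-15.8 ,  23.22,   0.08]), np.float64(-50.486754333529916))
```

>>> send_rows(
  series=[
    {"delta_pos": [-2.3, 3.4, 0], "turn": -7, "jaw": 0.9},
    {"delta_pos": [-4.6, 6.8, 0], "turn": -14, "jaw": 0.9},
    {"delta_pos": [-6.9, 10.2, 0], "turn": -21, "jaw": 0.9},
    {"delta_pos": [-9.2, 13.6, 0], "turn": -28, "jaw": 0.9},
    {"delta_pos": [-11.5, 17, 0], "turn": -35, "jaw": 0.9},
    {"delta_pos": [-13.8, 20.4, 0], "turn": -42, "jaw": 0.9},
    {"delta_pos": [-15.3, 22.5, 0], "turn": -49, "jaw": 0.9},
    {"delta_pos": [-15.3, 22.5, 0], "turn": -50, "jaw": 0.9},
  ],
)

```text
clock: 20.02
tool_pos: [0.472, 0.0496, 0.1998]
eef_rot: [0.713, -0.701, -0.001, -0.002]
contact_force: [-0.7, -0.1, -0.6]
opening: 0.269
```

>>> send_rows(
  series=[
    {"delta_pos": [0, 0, 0], "turn": 0, "jaw": 0.9},
    {"delta_pos": [0, 0, 0], "turn": 0, "jaw": 0.9},
    {"delta_pos": [0, 0, 0], "turn": 0, "jaw": 0.9},
  ],
)

```text
clock: 20.27
tool_pos: [0.4727, 0.0405, 0.1998]
eef_rot: [-0.706, 0.708, -0.001, -0.0]
contact_force: [-0.9, 0.0, -0.4]
opening: 0.27
```

Run:
```python
from h import *
s=r.get_state(); print(s["tool_pos"],s["opening"])
print(go([.471,.052,.083],90.8,s))
cv2.imwrite("pics/w10.png",vision.snapshot("wrist"))
```

```text
[0.47269805 0.04047996 0.19975499] 0.2700415237376344
(array([-1.17,  0.18, 11.67]), np.float64(-0.9933198205939391))
```

View pics/w10.png

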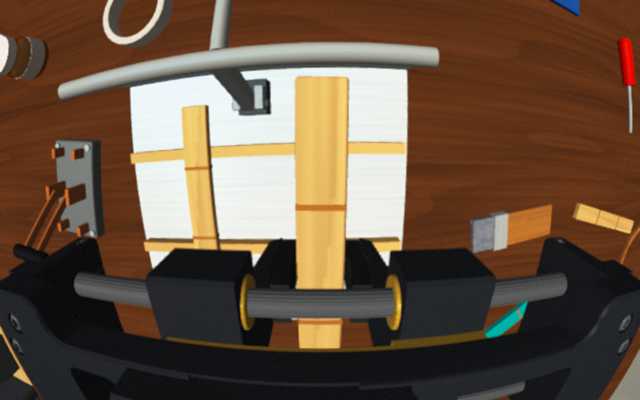

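>>> send_rows(
  series=[
    {"delta_pos": [-1.1, 0.2, 3], "turn": -1, "jaw": 0.9},
    {"delta_pos": [-1.1, 0.2, 6], "turn": -1, "jaw": 0.9},
    {"delta_pos": [-1.1, 0.2, 8.5], "turn": -1, "jaw": 0.9},
    {"delta_pos": [-1.1, 0.2, 10.5], "turn": -1, "jaw": 0.9},
    {"delta_pos": [-1.1, 0.2, 11.3], "turn": -1, "jaw": 0.9},
    {"delta_pos": [-1.1, 0.2, 11.6], "turn": -1, "jaw": 0.9},
    {"delta_pos": [-1.1, 0.2, 11.6], "turn": -1, "jaw": 0.9},
    {"delta_pos": [-1.1, 0.2, 11.6], "turn": -1, "jaw": 0.9},
  ],
)

```text
clock: 20.98
tool_pos: [0.4712, 0.0529, 0.0844]
eef_rot: [0.713, -0.701, 0.001, -0.0]
contact_force: [0.0, -0.1, 0.8]
opening: 0.27
```

>>> send_rows(
  series=[
    {"delta_pos": [0, 0, 0.15], "turn": 0, "jaw": 0.9},
    {"delta_pos": [0, 0, 0.15], "turn": 0, "jaw": 0.9},
    {"delta_pos": [0, 0, 0.15], "turn": 0, "jaw": 0.5},
    {"delta_pos": [0, 0, 0.15], "turn": 0, "jaw": 0.5},
    {"delta_pos": [0, 0, 0.15], "turn": 0, "jaw": 0.5},
    {"delta_pos": [0, 0, -4], "turn": 0, "jaw": 0.5},
    {"delta_pos": [0, 0, -8], "turn": 0, "jaw": 0.5},
    {"delta_pos": [0, 0, -11], "turn": 0, "jaw": 0.5},
  ],
)

```text
clock: 21.65
tool_pos: [0.4705, 0.0534, 0.1954]
eef_rot: [0.714, -0.701, 0.0, 0.0]
contact_force: [1.0, 0.8, 0.6]
opening: 0.502
```

Run:
```python
from h import *
s=r.get_state(); print(s["tool_pos"],s["opening"],s["q"])
cv2.imwrite("pics/w11.png",vision.snapshot("wrist"))
P=vision.camera_params("wrist")
for d in nets.trace("wrist","slat1"):
  if d["score"]>.3: print(d["score"],px(d),rect("wrist",d["region"],.08,P))
vision.snapshot("top")
for d in nets.trace("top","slat1"):
  if d["score"]>.3: print("top",round(d["score"],2),np.round(px(d)),rect("top",d["region"],.01))
print(go([.4245,-.423,.14],-10.3))
```

```text
[0.47048899 0.05336569 0.1953762 ] 0.5023932139678853 [-0.23979499  0.58788183  0.04585548  2.07563344 -0.05478005  0.47941504
 -1.70543633]
0.65 (211.776, 176.0) (array([0.48252023, 0.14867572]), np.float32(0.5682068), [27.67340850830078, 161.783203125])
0.6 (603.52, 225.4) (array([ 0.45177008, -0.31855917]), np.float32(79.83194), [18.715084075927734, 146.08407592773438])
0.59 (318.272, 188.12) (array([0.47698779, 0.05361724]), np.float32(0.6980133), [25.422502517700195, 174.7881622314453])
0.55 (518.784, 315.4) (array([ 0.33429315, -0.18591298]), np.float32(3.5988464), [11.25460147857666, 27.084487915039062])
top 0.95 [394. 277.] (array([ 0.25990808, -0.23919624]), np.float32(-51.57461), [25.6907958984375, 178.88369750976562])
top 0.89 [450. 226.] (array([ 0.42354886, -0.42302585]), np.float32(79.9884), [27.093053817749023, 180.46490478515625])
top 0.82 [272. 222.] (array([0.41627155, 0.15123944]), np.float32(1.4351349), [22.41392707824707, 67.24288177490234])
(array([47.57,  5.53,  5.41]), np.float64(-78.63572362737474))
```

View pics/w11.png

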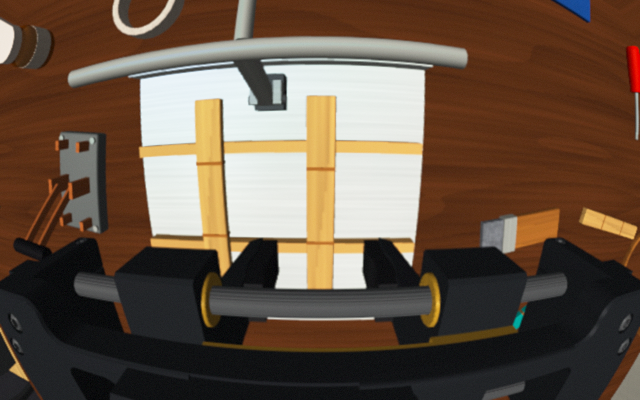

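Second slat placed at (0.472, 0.053). Now the third, the bamboo one at (450,226).

>>> send_rows(
  series=[
    {"delta_pos": [4, 0.4, 0], "turn": -6, "jaw": 0.5},
    {"delta_pos": [8, 0.9, 0], "turn": -12, "jaw": 0.5},
    {"delta_pos": [12, 1.4, 0], "turn": -18, "jaw": 0.5},
    {"delta_pos": [16, 1.8, 0], "turn": -24, "jaw": 0.5},
    {"delta_pos": [20, 2.3, 0], "turn": -30, "jaw": 0.5},
    {"delta_pos": [24, 2.8, 0], "turn": -36, "jaw": 0.5},
    {"delta_pos": [28, 3.2, 0], "turn": -42, "jaw": 0.5},
    {"delta_pos": [32, 3.7, 0], "turn": -48, "jaw": 0.4},
  ],
)

```text
clock: 22.52
tool_pos: [0.4381, -0.2685, 0.1921]
eef_rot: [0.938, -0.347, -0.002, -0.001]
contact_force: [0.2, 0.5, -0.5]
opening: 0.552
```

Run:
```python
from h import *
s=r.get_state(); print(s["tool_pos"],s["opening"],s["q"])
print(go([.424,-.423,.14],-10.1))
```

```text
[ 0.43806856 -0.26853254  0.19209042] 0.5520782638901225 [ 0.64576341  0.6429041  -0.29772817  1.95112423  0.31695672  0.59567165
 -0.56993494]
(array([ 9.01, 12.64,  5.18]), np.float64(-30.53365896923085))
```

>>> send_rows(
  series=[
    {"delta_pos": [2.3, 3.2, 0], "turn": -6, "jaw": 0.4},
    {"delta_pos": [4.5, 6.3, 1], "turn": -12, "jaw": 0.4},
    {"delta_pos": [6.8, 9.5, 2], "turn": -18, "jaw": 0.4},
    {"delta_pos": [8.6, 12, 3], "turn": -24, "jaw": 0.4},
    {"delta_pos": [8.6, 12, 4], "turn": -30, "jaw": 0.4},
    {"delta_pos": [8.6, 12, 5], "turn": -30.5, "jaw": 0.4},
    {"delta_pos": [8.6, 12, 5], "turn": -30.5, "jaw": 0.4},
    {"delta_pos": [8.6, 12, 5], "turn": -30.5, "jaw": 0.4},
  ],
)

```text
clock: 23.18
tool_pos: [0.4258, -0.4118, 0.1424]
eef_rot: [0.996, -0.091, -0.001, -0.002]
contact_force: [0.1, 0.2, 0.6]
opening: 0.601
```

Run:
```python
from sl import *
print(r.get_state()["tool_pos"])
look("w12",[.424,-.423])
```

```text
[ 0.42576148 -0.41176769  0.14244732]
0.61 [322. 197.] [ 0.4233 -0.4186] 79.78473 [ 25. 171.] (array([-0.09,  0.76, 12.84]), np.float64(-0.2148296974160928))
```

View pics/w12.png

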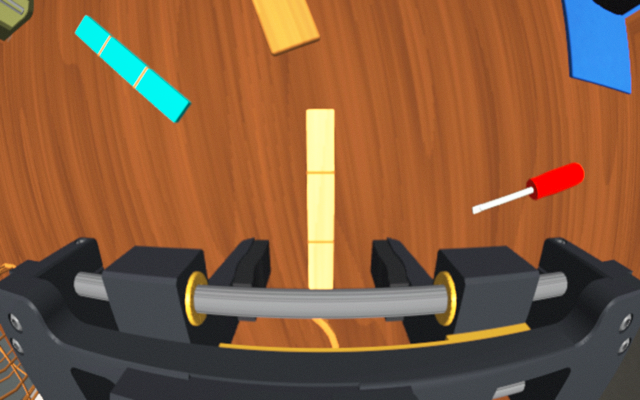

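>>> send_rows(
  series=[
    {"delta_pos": [-0.1, 0.9, 3], "turn": 0, "jaw": 0.4},
    {"delta_pos": [-0.1, 0.9, 6], "turn": 0, "jaw": 0.4},
    {"delta_pos": [-0.1, 0.9, 9], "turn": 0, "jaw": 0.4},
    {"delta_pos": [-0.1, 0.9, 11.5], "turn": 0, "jaw": 0.4},
    {"delta_pos": [-0.1, 0.9, 12.3], "turn": 0, "jaw": 0.4},
    {"delta_pos": [-0.1, 0.9, 12.3], "turn": 0, "jaw": 0.4},
    {"delta_pos": [-0.1, 0.9, 12.3], "turn": 0, "jaw": 0.4},
  ],
)

```text
clock: 23.87
tool_pos: [0.4242, -0.4226, 0.0218]
eef_rot: [0.996, -0.091, 0.001, 0.0]
contact_force: [0.2, -0.6, -0.0]
opening: 0.599
```

Run:
```python
from h import *
s=r.get_state(); print(s["tool_pos"])
print(go([.4235,-.4225,.013],-10.1))
```

```text
[ 0.42421815 -0.42260249  0.02179666]
(array([-0.07,  0.  ,  0.88]), np.float64(-0.3024061324155838))
```

>>> send_rows(
  series=[
    {"delta_pos": [0, 0, 0.5], "turn": 0, "jaw": 0.4},
    {"delta_pos": [0, 0, 0.8], "turn": 0, "jaw": 0.4},
    {"delta_pos": [0, 0, 0.8], "turn": 0, "jaw": 0.4},
    {"delta_pos": [0, 0, 0.8], "turn": 0, "jaw": 0.9},
    {"delta_pos": [0, 0, 0.8], "turn": 0, "jaw": 0.9},
    {"delta_pos": [0, 0, 0.8], "turn": 0, "jaw": 0.9},
    {"delta_pos": [0, 0, 0.8], "turn": 0, "jaw": 0.9},
    {"delta_pos": [0, 0, 0.8], "turn": 0, "jaw": 0.9},
  ],
  force=15,
)

```text
clock: 24.53
tool_pos: [0.4232, -0.4229, 0.0129]
eef_rot: [0.996, -0.091, 0.0, 0.0]
contact_force: [0.0, -0.1, 0.7]
opening: 0.274
```

Run:
```python
from h import *
s=r.get_state(); print(s["tool_pos"],s["opening"],s["contact_force"])
print(go([.472,-.008,.2],-89.2,s))
```

```text
[ 0.42319465 -0.42293842  0.01286759] 0.2736653426952901 [ 0.00137119 -0.13844328  0.66361149]
(array([ -2.72, -41.69, -18.72]), np.float64(78.75144194916444))
```

>>> send_rows(
  series=[
    {"delta_pos": [0, 0, -4], "turn": 0, "jaw": 0.9},
    {"delta_pos": [0, 0, -8], "turn": 0, "jaw": 0.9},
    {"delta_pos": [0, -2, -11.5], "turn": 0, "jaw": 0.9},
    {"delta_pos": [-0.3, -4.5, -14.5], "turn": 6, "jaw": 0.9},
    {"delta_pos": [-0.6, -7.5, -17], "turn": 12, "jaw": 0.9},
    {"delta_pos": [-0.8, -11, -18.7], "turn": 18, "jaw": 0.9},
    {"delta_pos": [-1.1, -15, -18.7], "turn": 24, "jaw": 0.9},
    {"delta_pos": [-1.3, -19, -18.7], "turn": 30, "jaw": 0.9},
  ],
)

```text
clock: 25.2
tool_pos: [0.4452, -0.2327, 0.2011]
eef_rot: [0.937, -0.349, 0.002, 0.0]
contact_force: [1.5, 1.2, -0.9]
opening: 0.271
```

>>> send_rows(
  series=[
    {"delta_pos": [0, 0, 0], "turn": 7, "jaw": 0.9},
    {"delta_pos": [0, 0, 0], "turn": 14, "jaw": 0.9},
    {"delta_pos": [0, 0, 0], "turn": 21, "jaw": 0.9},
    {"delta_pos": [0, 0, 0], "turn": 21, "jaw": 0.9},
    {"delta_pos": [0, 0, 0], "turn": 21, "jaw": 0.9},
  ],
)

```text
clock: 25.62
tool_pos: [0.4448, -0.2335, 0.1998]
eef_rot: [0.861, -0.509, 0.0, 0.0]
contact_force: [-0.1, -0.1, 0.0]
opening: 0.272
```

Run:
```python
from h import *
s=r.get_state(); print(s["tool_pos"],s["opening"])
print(go([.472,-.008,.2],-89.2,s))
```

```text
[ 0.44481034 -0.23349061  0.19978031] 0.2724494974913942
(array([-18.46, -13.24,  -0.03]), np.float64(27.968996433681554))
```

>>> send_rows(
  series=[
    {"delta_pos": [-3, -2.2, 0], "turn": 6, "jaw": 0.9},
    {"delta_pos": [-6, -4.4, 0], "turn": 12, "jaw": 0.9},
    {"delta_pos": [-9, -6.6, 0], "turn": 18, "jaw": 0.9},
    {"delta_pos": [-12, -8.6, 0], "turn": 24, "jaw": 0.9},
    {"delta_pos": [-15, -10.8, 0], "turn": 28, "jaw": 0.9},
    {"delta_pos": [-18.4, -13.2, 0], "turn": 28, "jaw": 0.9},
    {"delta_pos": [-18.4, -13.2, 0], "turn": 28, "jaw": 0.9},
    {"delta_pos": [-18.4, -13.2, 0], "turn": 28, "jaw": 0.9},
  ],
)

```text
clock: 26.28
tool_pos: [0.4731, -0.0057, 0.1996]
eef_rot: [0.714, -0.7, -0.001, -0.0]
contact_force: [-0.5, -1.3, -0.4]
opening: 0.265
```

Run:
```python
from h import *
s=r.get_state(); print(s["tool_pos"],s["opening"])
print(go([.472,-.008,.083],-89.2,s))
cv2.imwrite("pics/w13.png",vision.snapshot("wrist"))
```

```text
[ 0.47305837 -0.0056684   0.19957994] 0.26513801966873307
(array([ 0.25,  0.11, 11.66]), np.float64(0.3209842663505924))
```

View pics/w13.png

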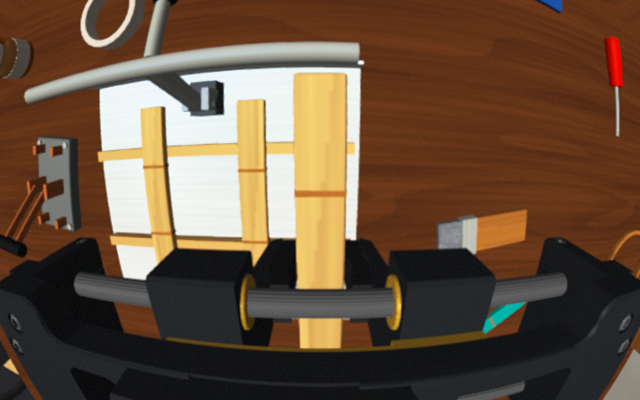

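>>> send_rows(
  series=[
    {"delta_pos": [0.1, 0.1, 3], "turn": 0.3, "jaw": 0.9},
    {"delta_pos": [0.1, 0.1, 6], "turn": 0.3, "jaw": 0.9},
    {"delta_pos": [0.1, 0.1, 8.5], "turn": 0.3, "jaw": 0.9},
    {"delta_pos": [0.1, 0.1, 10.5], "turn": 0.3, "jaw": 0.9},
    {"delta_pos": [0.1, 0.1, 11.3], "turn": 0.3, "jaw": 0.9},
    {"delta_pos": [0.1, 0.1, 11.6], "turn": 0.3, "jaw": 0.9},
    {"delta_pos": [0.1, 0.1, 11.6], "turn": 0.3, "jaw": 0.9},
    {"delta_pos": [0.1, 0.1, 11.6], "turn": 0.3, "jaw": 0.9},
  ],
)

```text
clock: 27.0
tool_pos: [0.4723, -0.011, 0.0844]
eef_rot: [0.708, -0.706, 0.001, -0.0]
contact_force: [0.7, 0.9, -0.9]
opening: 0.269
```

>>> send_rows(
  series=[
    {"delta_pos": [-0.5, 0, 0], "turn": 0, "jaw": 0.9},
    {"delta_pos": [-0.5, 0, 0.15], "turn": 0, "jaw": 0.9},
    {"delta_pos": [-0.5, 0, 0.15], "turn": 0, "jaw": 0.5},
    {"delta_pos": [-0.5, 0, 0.15], "turn": 0, "jaw": 0.5},
    {"delta_pos": [-0.5, 0, 0.15], "turn": 0, "jaw": 0.5},
    {"delta_pos": [-0.5, 0, -4], "turn": 0, "jaw": 0.5},
    {"delta_pos": [-0.5, 0, -8], "turn": 0, "jaw": 0.5},
    {"delta_pos": [-0.5, 0, -12], "turn": 0, "jaw": 0.5},
  ],
)

```text
clock: 27.67
tool_pos: [0.4709, -0.005, 0.2044]
eef_rot: [0.709, -0.706, -0.001, 0.001]
contact_force: [1.8, 0.0, 0.3]
opening: 0.501
```

>>> send_rows(
  series=[
    {"delta_pos": [0, 2, -3], "turn": 0, "jaw": 0.4},
    {"delta_pos": [0, 4, -5], "turn": 0, "jaw": 0.4},
    {"delta_pos": [0, 4, -5], "turn": 0, "jaw": 0.4},
    {"delta_pos": [0, 4, -5], "turn": 0, "jaw": 0.4},
  ],
)

```text
clock: 28.0
tool_pos: [0.4317, -0.0052, 0.2547]
eef_rot: [0.709, -0.705, 0.001, -0.001]
contact_force: [0.3, -0.3, 0.2]
opening: 0.6
```

Run:
```python
from h import *
s=r.get_state(); print(s["tool_pos"],s["opening"],s["q"])
P=vision.camera_params("wrist")
cv2.imwrite("pics/w14.png",vision.snapshot("wrist"))
for d in nets.trace("wrist","slat1"):
  if d["score"]>.3: print(d["score"],px(d),rect("wrist",d["region"],.08,P))
cv2.imwrite("pics/t14.png",vision.snapshot("top"))
for d in nets.trace("top","slat1"):
  if d["score"]>.3: print("top",round(d["score"],2),np.round(px(d)),rect("top",d["region"],.08))
```

```text
[ 0.43172207 -0.00515866  0.25468115] 0.6001594443647653 [-0.10646426  0.43712197  0.01669018  2.12121844 -0.01262621  0.5808722
 -1.6470552 ]
0.93 (182.976, 151.0) (array([0.46882278, 0.14571129]), np.float32(0.38363647), [29.929929733276367, 180.24020385742188])
0.87 (263.872, 149.07999999999998) (array([0.46901813, 0.05191918]), np.float32(0.62145996), [26.789777755737305, 181.1293487548828])
0.68 (319.68, 149.52) (array([ 0.47215503, -0.00515581]), np.float32(0.5350723), [25.466516494750977, 179.24974060058594])
top 0.84 [272. 210.] (array([0.46952551, 0.14719789]), np.float32(1.4352646), [21.554224014282227, 175.34848022460938])
top 0.61 [394. 277.] (array([ 0.26420886, -0.22779134]), np.float32(-50.97115), [25.771190643310547, 170.01907348632812])
top 0.53 [300. 198.] (array([0.51880133, 0.05149963]), np.float32(1.1863098), [24.662311553955078, 80.43118286132812])
top 0.47 [198. 220.] (array([0.44508569, 0.37826031]), np.float32(-7.0829544), [60.25408935546875, 62.153194427490234])
top 0.41 [320. 182.] (array([ 0.54458197, -0.00502016]), np.float32(0.9891739), [21.610631942749023, 37.27827072143555])
```

View pics/w14.png

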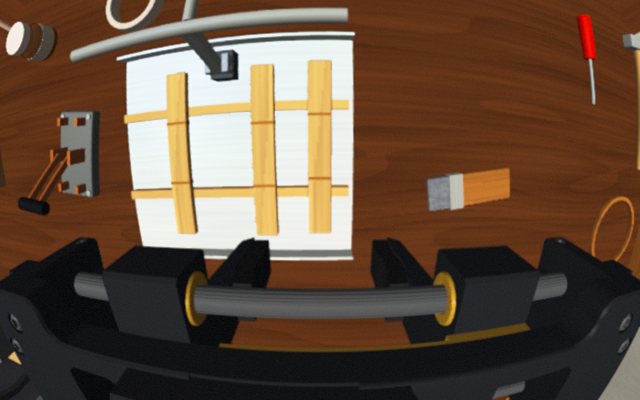

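View pics/t14.png

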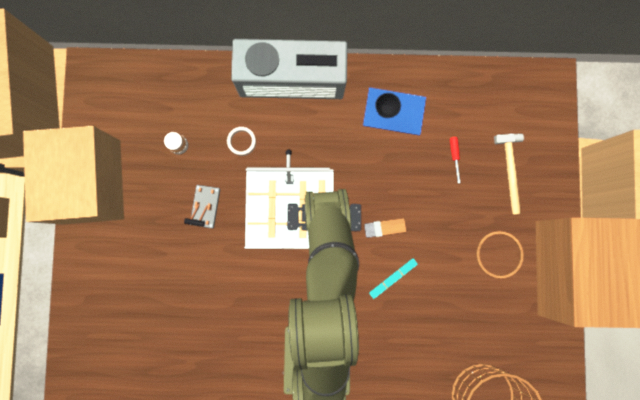

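All three slats lie square across both rails, and no other bamboo is left on the bench. Next I go back to the knob, at top-view (289,152), to swing the arm down.

Run:
```python
from h import *
s=r.get_state()
print(at("top",288.5,152.5,.154),go([.631,.096,.27],-89.2,s))
```

```text
[0.63025245 0.09546123 0.154     ] (array([-10.01, -19.94,  -1.77]), np.float64(-0.5368254007543811))
```

>>> send_rows(
  series=[
    {"delta_pos": [-1.8, -3.5, -1.5], "turn": 0, "jaw": 0.4},
    {"delta_pos": [-3.5, -7, -1.5], "turn": 0, "jaw": 0.4},
    {"delta_pos": [-5.3, -10.5, -1.5], "turn": 0, "jaw": 0.4},
    {"delta_pos": [-7, -14, -1.5], "turn": 0, "jaw": 0.4},
    {"delta_pos": [-8.8, -17.5, -1.5], "turn": -0.5, "jaw": 0.4},
    {"delta_pos": [-10, -19.9, -1.5], "turn": -0.5, "jaw": 0.4},
    {"delta_pos": [-10, -19.9, -1.5], "turn": -0.5, "jaw": 0.4},
    {"delta_pos": [-10, -19.9, -1.5], "turn": -0.5, "jaw": 0.4},
  ],
)

```text
clock: 28.87
tool_pos: [0.6307, 0.0966, 0.2662]
eef_rot: [0.712, -0.702, -0.001, 0.001]
contact_force: [-1.3, -0.6, 0.7]
opening: 0.599
```

Run:
```python
from h import *
s=r.get_state(); P=vision.camera_params("wrist")
a=vision.snapshot("wrist"); k=cv2.cvtColor(a,cv2.COLOR_BGR2GRAY)
cv2.imwrite("pics/w15.png",a[120:300,200:440].repeat(3,0).repeat(3,1))
print(s["tool_pos"],proj("wrist",[.6305,.0958,.154],P),go([.6305,.0958,.146],-89.2,s))
for d in nets.boxes_of("wrist","knob")[:2]: print(d["score"],px(d))
```

```text
[0.63073164 0.09664128 0.26624477] [320.24967096 203.64287706] (array([ 8.000e-02, -1.000e-02,  1.202e+01]), np.float64(0.036969066452556376))
```

View pics/w15.png

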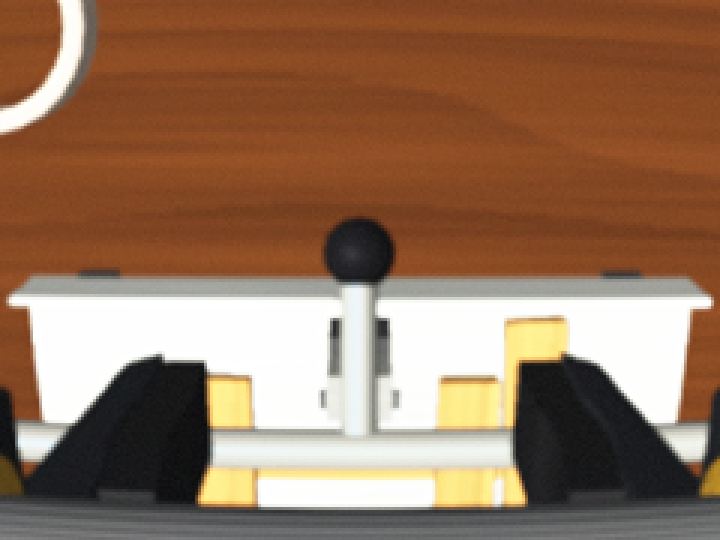

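The knob appears at (320,204), exactly as predicted. I'll descend and pinch.

>>> send_rows(
  series=[
    {"delta_pos": [0, 0, 3], "turn": 0, "jaw": 0.5},
    {"delta_pos": [0, 0, 6], "turn": 0, "jaw": 0.5},
    {"delta_pos": [0, 0, 9], "turn": 0, "jaw": 0.5},
    {"delta_pos": [0, 0, 11.5], "turn": 0, "jaw": 0.5},
    {"delta_pos": [0, 0, 12], "turn": 0, "jaw": 0.5},
    {"delta_pos": [0, 0, 12], "turn": 0, "jaw": 0.5},
    {"delta_pos": [0, 0, 12], "turn": 0, "jaw": 0.95},
    {"delta_pos": [0, 0, 12], "turn": 0, "jaw": 0.95},
  ],
  force=12,
)

```text
clock: 29.63
tool_pos: [0.6315, 0.0956, 0.1507]
eef_rot: [0.712, -0.703, 0.001, -0.001]
contact_force: [-0.4, -0.2, -0.1]
opening: 0.371
```

>>> send_rows(
  series=[
    {"delta_pos": [0, 0, 0], "turn": 0, "jaw": 0.95},
    {"delta_pos": [0, 0, 0], "turn": 0, "jaw": 0.95},
    {"delta_pos": [0, 0, 0], "turn": 0, "jaw": 0.95},
    {"delta_pos": [0, 0, 0], "turn": 0, "jaw": 0.95},
  ],
)

```text
clock: 29.97
tool_pos: [0.6313, 0.0973, 0.1503]
eef_rot: [0.712, -0.702, 0.0, -0.002]
contact_force: [0.1, 2.9, 6.0]
opening: 0.213
```

Run:
```python
from h import *
s=r.get_state();print(s["tool_pos"],s["contact_force"],s["opening"])
Rm=R.from_quat(s["eef_rot"]).as_matrix()
yaw=np.radians(.8);C=np.array([.4705,.094])
def k(t):
    ph=np.arctan2(55,85)+t; x=.085-.10124*np.cos(ph); return np.array([C[0]+x*np.cos(yaw),C[1]+x*np.sin(yaw),.086+.10124*np.sin(ph)])
t0=1.83
print(k(t0))
T=t0-np.arange(1,17)*.115
base=k(t0)
for i,t in enumerate(T):
    print(round(t,2),(Rm.T@(k(t)-base)*100).round(2))
    if i==7: base=k(t)
```

```text
[0.63133352 0.09728143 0.1503047 ] [0.14253372 2.92575222 6.04060192] 0.21294169160926674
[0.63043184 0.09623321 0.15406189]
1.72 [-0.    0.83 -0.82]
1.6 [-0.    1.74 -1.53]
1.48 [-0.    2.74 -2.14]
1.37 [-0.01  3.79 -2.63]
1.25 [-0.01  4.9  -3.  ]
1.14 [-0.01  6.04 -3.23]
1.02 [-0.01  7.2  -3.34]
0.91 [-0.01  8.36 -3.31]
0.8 [0.   1.15 0.16]
0.68 [0.   2.28 0.46]
0.56 [0.   3.36 0.88]
0.45 [0.   4.39 1.42]
0.34 [0.   5.35 2.08]
0.22 [0.   6.23 2.85]
0.1 [0.01 7.01 3.7 ]
-0.01 [0.01 7.69 4.65]
```

>>> send_rows(
  series=[
    {"delta_pos": [0, 0, 0], "turn": 0, "jaw": 0.6},
    {"delta_pos": [0.1, 0, 0.4], "turn": 0, "jaw": 0.6},
    {"delta_pos": [0.1, 0, 0.4], "turn": 0, "jaw": 0.6},
    {"delta_pos": [0.1, 0, 0.4], "turn": 0, "jaw": 0.95},
    {"delta_pos": [0.1, 0, 0.4], "turn": 0, "jaw": 0.95},
    {"delta_pos": [0.1, 0, 0.4], "turn": 0, "jaw": 0.95},
    {"delta_pos": [0.1, 0, 0.4], "turn": 0, "jaw": 0.95},
  ],
  force=15,
)

```text
clock: 30.55
tool_pos: [0.6299, 0.0973, 0.1444]
eef_rot: [0.712, -0.702, -0.001, -0.001]
contact_force: [-0.6, 5.3, -0.7]
opening: 0.197
```

>>> send_rows(
  series=[
    {"delta_pos": [0, 0.8, -0.8], "turn": 0, "jaw": 0.95},
    {"delta_pos": [0, 1.75, -1.55], "turn": 0, "jaw": 0.95},
    {"delta_pos": [0, 2.75, -2.15], "turn": 0, "jaw": 0.95},
    {"delta_pos": [0, 3.8, -2.65], "turn": 0, "jaw": 0.95},
    {"delta_pos": [0, 4.9, -3], "turn": 0, "jaw": 0.95},
    {"delta_pos": [0, 6.05, -3.25], "turn": 0, "jaw": 0.95},
    {"delta_pos": [0, 7.2, -3.35], "turn": 0, "jaw": 0.95},
    {"delta_pos": [0, 8.35, -3.3], "turn": 0, "jaw": 0.95},
  ],
)

```text
clock: 31.22
tool_pos: [0.5464, 0.0961, 0.1775]
eef_rot: [0.713, -0.702, -0.001, -0.001]
contact_force: [1.6, 6.5, -8.7]
opening: 0.2
```

>>> send_rows(
  series=[
    {"delta_pos": [0, 1.15, 0.25], "turn": 0, "jaw": 0.95},
    {"delta_pos": [0, 2.3, 0.55], "turn": 0, "jaw": 0.95},
    {"delta_pos": [0, 3.35, 1], "turn": 0, "jaw": 0.95},
    {"delta_pos": [0, 4.4, 1.55], "turn": 0, "jaw": 0.95},
    {"delta_pos": [0, 5.35, 2.2], "turn": 0, "jaw": 0.95},
    {"delta_pos": [0, 6.2, 2.9], "turn": 0, "jaw": 0.95},
    {"delta_pos": [0, 7, 3.75], "turn": 0, "jaw": 0.95},
    {"delta_pos": [0, 7.4, 4.3], "turn": 0, "jaw": 0.95},
  ],
)

```text
clock: 31.88
tool_pos: [0.4736, 0.0952, 0.1346]
eef_rot: [0.713, -0.701, -0.0, -0.002]
contact_force: [0.3, 6.2, -1.3]
opening: 0.201
```

>>> send_rows(
  series=[
    {"delta_pos": [0, 0.15, 0.2], "turn": 0, "jaw": 0.95},
    {"delta_pos": [0, 0.3, 0.4], "turn": 0, "jaw": 0.95},
    {"delta_pos": [0, 0.3, 0.4], "turn": 0, "jaw": 0.95},
  ],
)

```text
clock: 32.13
tool_pos: [0.471, 0.0952, 0.1308]
eef_rot: [0.713, -0.701, -0.0, -0.002]
contact_force: [0.3, 6.6, -1.2]
opening: 0.201
```

>>> send_rows(
  series=[
    {"delta_pos": [0, 0, 0], "turn": 0, "jaw": 0.7},
    {"delta_pos": [0, 0, 0], "turn": 0, "jaw": 0.5},
    {"delta_pos": [0, 0, 0], "turn": 0, "jaw": 0.5},
    {"delta_pos": [0, 0, 0], "turn": 0, "jaw": 0.5},
    {"delta_pos": [0, 0, -4], "turn": 0, "jaw": 0.5},
    {"delta_pos": [0, 0, -8], "turn": 0, "jaw": 0.5},
    {"delta_pos": [0, 0, -12], "turn": 0, "jaw": 0.5},
    {"delta_pos": [0, 0, -12], "turn": 0, "jaw": 0.5},
  ],
)

```text
clock: 32.8
tool_pos: [0.4735, 0.0927, 0.2568]
eef_rot: [0.711, -0.703, 0.003, -0.005]
contact_force: [0.5, 0.9, -0.1]
opening: 0.5
```

Run:
```python
from h import *
s=r.get_state(); print(s["tool_pos"],s["q"])
a=vision.snapshot("wrist");b=vision.snapshot("scene")
cv2.imwrite("pics/w16.png",np.vstack([a[60:300],cv2.resize(b[140:260,240:480],(640,320))]))
print(proj("wrist",[.4705,.094,.141]), proj("wrist",[.4675,.094,.136]))
c=np.radians(-6.8); p=np.array([.4759,.3655])-.0554*np.array([np.cos(c),np.sin(c)])
print(p,go([*p,.25],-6.8,s))
```

```text
[0.47353591 0.09270507 0.2568134 ] [-0.31539078  0.4902839   0.03921226  1.99275375 -0.02925049  0.6469975
 -1.81683634]
[317.30086233 204.62830856] [317.31928827 206.48919639]
[0.42088971 0.37205958] (array([-27.99,   4.95,   0.69]), np.float64(-82.53279919759733))
```

View pics/w16.png

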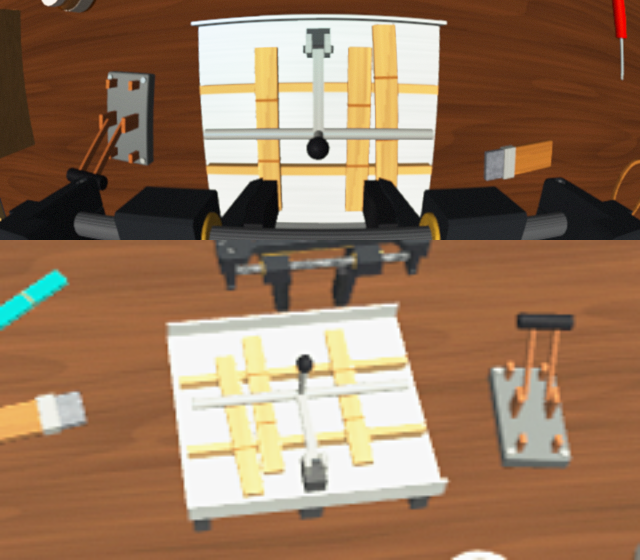

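The rightmost slat has been knocked: it is further back and closer to its neighbour. I'll measure it.

>>> send_rows(
  series=[
    {"delta_pos": [0, 3, -2], "turn": 0, "jaw": 0.5},
    {"delta_pos": [0, 5, -2], "turn": 0, "jaw": 0.5},
    {"delta_pos": [0, 5, -2], "turn": 0, "jaw": 0.5},
    {"delta_pos": [0, 5, -2], "turn": 0, "jaw": 0.5},
  ],
)

```text
clock: 33.23
tool_pos: [0.4184, 0.0916, 0.2697]
eef_rot: [0.712, -0.702, -0.001, 0.001]
contact_force: [0.1, 0.9, 0.1]
opening: 0.502
```

Run:
```python
from h import *
s=r.get_state(); print(s["tool_pos"])
P=vision.camera_params("wrist"); a=vision.snapshot("wrist")
cv2.imwrite("pics/w17.png",cv2.resize(a[20:280,180:460],(780,724)))
C=np.array([.4705,.094]);y=np.radians(.8);M=np.array([[np.cos(y),np.sin(y)],[-np.sin(y),np.cos(y)]])
for d in nets.trace("wrist","slat1"):
  if d["score"]>.3: 
    c,an,sz=rect("wrist",d["region"],.08,P); print(round(d["score"],2),np.round(px(d)),c.round(4),"rack",(M@(c-C)).round(4),an-.8,np.round(sz))
b=vision.snapshot("scene")
for d in nets.trace("scene","slat1"):
  if d["score"]>.3: 
    c,an,sz=rect("scene",d["region"],.08); print("sc",round(d["score"],2),np.round(px(d)),"rack",(M@(c-C)).round(4),an-.8,np.round(sz))
cv2.imwrite("pics/s17.png",cv2.resize(b[150:260,290:420],(780,660))[:600])
```

```text
[0.41836281 0.09155319 0.2697258 ]
0.81 [357. 127.] [0.518  0.0531] rack [ 0.0469 -0.0415] 0.067218006 [24. 83.]
0.81 [382. 106.] [0.5301 0.027 ] rack [ 0.0587 -0.0679] 3.0167649 [ 25. 107.]
0.66 [532. 256.] [ 0.3232 -0.2059] rack [-0.1515 -0.2978] -54.567745 [25. 52.]
0.57 [268. 127.] [0.5159 0.1478] rack [0.0462 0.0531] -0.5043228 [27. 84.]
0.32 [123. 148.] [0.4668 0.3652] rack [1.000e-04 2.712e-01] 82.03642 [140. 160.]
sc 0.96 [337. 204.] rack [ 0.0492 -0.0409] -0.80218965 [27. 90.]
sc 0.79 [241. 169.] rack [-0.1525 -0.3159] -52.562935 [ 31. 173.]
sc 0.6 [327. 209.] rack [ 0.0616 -0.0684] 0.8261139 [ 30. 115.]
sc 0.55 [371. 201.] rack [0.0515 0.0551] -1.2385757 [26. 93.]
sc 0.35 [441. 171.] rack [-0.0567  0.2841] -51.175377 [ 53. 102.]
```

Run:
```python
import cv2
a=cv2.imread("pics/w17.png"); cv2.imwrite("pics/w17b.png",cv2.resize(a,(640,594)))
```

```text
(no output)
```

View pics/w17b.png

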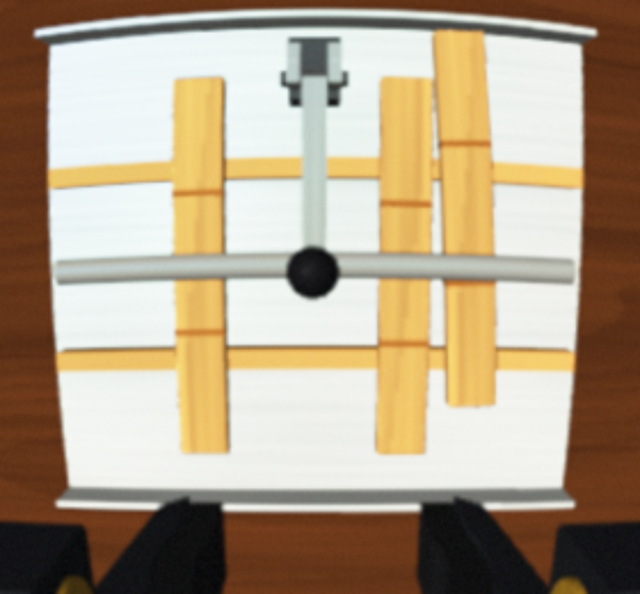

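View pics/s17.png

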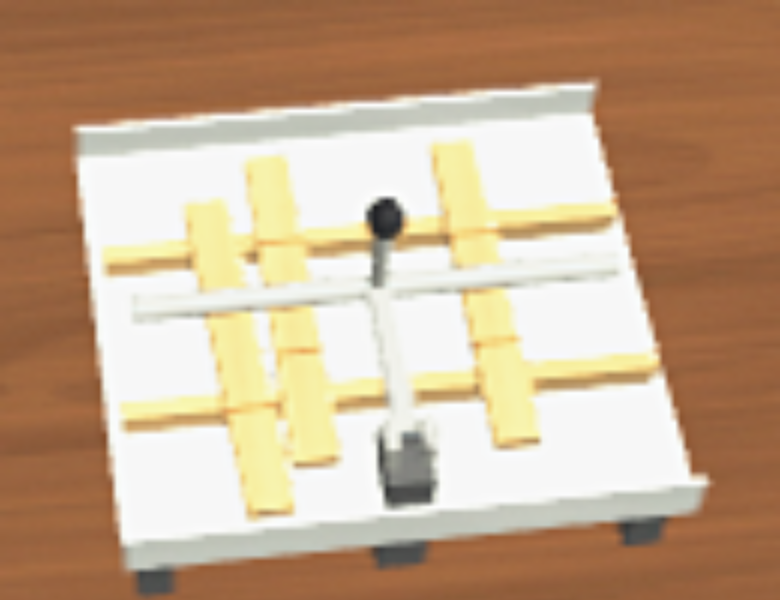

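Run:
```python
from h import *
C=np.array([.4705,.094]);y=np.radians(.8);M=np.array([[np.cos(y),np.sin(y)],[-np.sin(y),np.cos(y)]])
f=640/280
for n,u,v in [("R rearL",435,33),("R rearR",484,33),("R frontL",446,406),("R frontR",495,405),("M rearL",381,78),("M rearR",430,78),("M frontL",376,452),("M frontR",425,453),("L rearL",174,78),("L rearR",222,78),("L fL",182,453),("L fR",228,453),("lip top",460,28),("lipbot",460,42),("barL",57,272),("barR",573,272)]:
    print(n,(M@(at("wrist",180+u/f,20+v/f,.092 if "bar" in n else .08)[:2]-C)).round(4))
print(vision.camera_params("wrist")["extrinsics"].round(3).tolist())
```

```text
R rearL [ 0.1123 -0.055 ]
R rearR [ 0.114  -0.0781]
R frontL [-0.0647 -0.0624]
R frontR [-0.0642 -0.0867]
M rearL [ 0.0892 -0.0299]
M rearR [ 0.09   -0.0524]
M frontL [-0.0877 -0.0291]
M frontR [-0.0883 -0.0531]
L rearL [0.0912 0.0647]
L rearR [0.0899 0.0423]
L fL [-0.0882  0.0655]
L fR [-0.0881  0.0427]
lip top [ 0.1156 -0.0667]
lipbot [ 0.1086 -0.0666]
barL [0.0027 0.119 ]
barR [ 0.0021 -0.1183]
[[0.013, -1.0, 0.001, 0.086], [-0.964, -0.012, 0.267, 0.364], [-0.267, -0.004, -0.964, 0.521], [0.0, 0.0, 0.0, 1.0]]
```

The right slat sits at rack (24, −70) mm, rotated 2.6°, which is just at the limit. I'll grip its rear end beyond its neighbour's end. Then I'll pull it 25 mm outwards and 23 mm forwards under the resting bar.

Run:
```python
from h import *
print(go([.574,.0284,.2],-86.6))
```

```text
(array([  6.54, -15.27,   7.  ]), np.float64(-2.6681794318507315))
```

>>> send_rows(
  series=[
    {"delta_pos": [1.5, -3.5, 0], "turn": -2.5, "jaw": 0.5},
    {"delta_pos": [3, -7, 0], "turn": -2.5, "jaw": 0.5},
    {"delta_pos": [4.5, -10.5, 1], "turn": -2.5, "jaw": 0.5},
    {"delta_pos": [6, -14, 3], "turn": -2.5, "jaw": 0.5},
    {"delta_pos": [6.5, -15.2, 5], "turn": -2.5, "jaw": 0.5},
    {"delta_pos": [6.5, -15.2, 7], "turn": -2.5, "jaw": 0.5},
    {"delta_pos": [6.5, -15.2, 7], "turn": -2.5, "jaw": 0.5},
    {"delta_pos": [6.5, -15.2, 7], "turn": -2.5, "jaw": 0.5},
  ],
)

```text
clock: 34.1
tool_pos: [0.572, 0.0289, 0.1994]
eef_rot: [0.727, -0.687, -0.001, 0.001]
contact_force: [-1.5, -0.8, 0.4]
opening: 0.501
```

Run:
```python
from h import *
s=r.get_state(); a=vision.snapshot("wrist"); cv2.imwrite("pics/w18.png",a)
print(s["tool_pos"],go([.574,.0284,.12],-86.6,s))
```

```text
[0.57198149 0.02889088 0.1994196 ] (array([ 0.06, -0.23,  7.94]), np.float64(-0.1520689947558509))
```

View pics/w18.png

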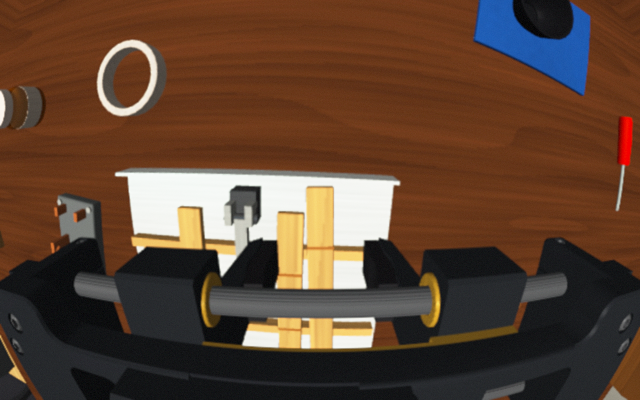

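Run:
```python
from h import *
C=np.array([.4705,.094]);y=np.radians(.8);M=np.array([[np.cos(y),np.sin(y)],[-np.sin(y),np.cos(y)]])
for u,v,z in [(307,187,.08),(333,187,.08),(278,212,.08),(303,212,.08),(320,248,.08),(309,248,.08),(332,248,.08),(320,178,.078),(320,183,.078)]: print(u,v,(M@(at("wrist",u,v,z)[:2]-C)).round(4))
s=r.get_state(); print((M@(s["tool_pos"][:2]-C)).round(4))
a=cv2.imread("pics/w18.png"); cv2.imwrite("pics/w18b.png",cv2.resize(a[160:260,230:400],(765,450),interpolation=cv2.INTER_CUBIC))
```

```text
307 187 [ 0.1129 -0.0553]
333 187 [ 0.1138 -0.0772]
278 212 [ 0.0897 -0.0307]
303 212 [ 0.0907 -0.0525]
320 248 [ 0.0575 -0.0686]
309 248 [ 0.0571 -0.0588]
332 248 [ 0.0579 -0.0794]
320 178 [ 0.1207 -0.0659]
320 183 [ 0.1164 -0.0661]
[ 0.1012 -0.0662]
```

View pics/w18b.png

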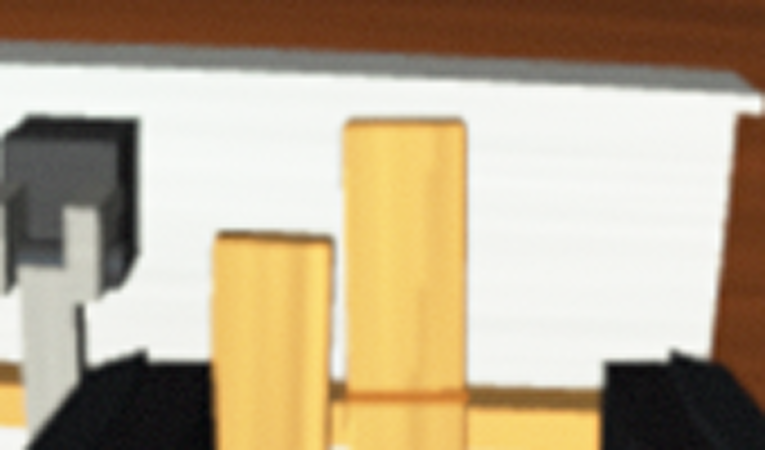

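>>> send_rows(
  series=[
    {"delta_pos": [0, -0.15, 2], "turn": 0, "jaw": 0.5},
    {"delta_pos": [0, -0.15, 5], "turn": 0, "jaw": 0.5},
    {"delta_pos": [0, -0.15, 8], "turn": 0, "jaw": 0.5},
    {"delta_pos": [0, -0.15, 9.2], "turn": 0, "jaw": 0.5},
    {"delta_pos": [0, -0.15, 9.2], "turn": 0, "jaw": 0.5},
    {"delta_pos": [0, -0.15, 9.2], "turn": 0, "jaw": 0.5},
  ],
)

```text
clock: 34.65
tool_pos: [0.5747, 0.0293, 0.1098]
eef_rot: [0.727, -0.687, 0.0, -0.0]
contact_force: [0.4, 0.1, 0.7]
opening: 0.5
```

Run:
```python
from h import *
C=np.array([.4705,.094]);y=np.radians(.8);M=np.array([[np.cos(y),np.sin(y)],[-np.sin(y),np.cos(y)]])
s=r.get_state(); print(s["tool_pos"],(M@(s["tool_pos"][:2]-C)).round(4),s["contact_force"],go([*(C+M.T@np.array([.103,-.067])),.0845],-86.6,s))
```

```text
[0.5747367  0.02934469 0.10978326] [ 0.1033 -0.0661] [0.42484636 0.09597575 0.70844818] (array([0.09, 0.04, 2.53]), np.float64(-0.1216978569773346))
```

>>> send_rows(
  series=[
    {"delta_pos": [0.1, 0, 1], "turn": 0, "jaw": 0.5},
    {"delta_pos": [0.1, 0, 2], "turn": 0, "jaw": 0.5},
    {"delta_pos": [0.1, 0, 2.5], "turn": 0, "jaw": 0.5},
    {"delta_pos": [0.1, 0, 2.5], "turn": 0, "jaw": 0.5},
    {"delta_pos": [0.1, 0, 2.5], "turn": 0, "jaw": 0.9},
    {"delta_pos": [0.1, 0, 2.5], "turn": 0, "jaw": 0.9},
    {"delta_pos": [0.1, 0, 2.5], "turn": 0, "jaw": 0.9},
    {"delta_pos": [0.1, 0, 2.5], "turn": 0, "jaw": 0.9},
  ],
  force=12,
)

```text
clock: 35.32
tool_pos: [0.5746, 0.0282, 0.084]
eef_rot: [0.727, -0.687, 0.0, -0.0]
contact_force: [-0.7, 0.9, 0.1]
opening: 0.27
```

>>> send_rows(
  series=[
    {"delta_pos": [0.6, 0, 0], "turn": 0.6, "jaw": 0.9},
    {"delta_pos": [1.2, 0, 0], "turn": 1.3, "jaw": 0.9},
    {"delta_pos": [1.9, 0, 0], "turn": 2, "jaw": 0.9},
    {"delta_pos": [2.5, 0.1, 0], "turn": 2.6, "jaw": 0.9},
    {"delta_pos": [2.5, 0.7, 0], "turn": 2.6, "jaw": 0.9},
    {"delta_pos": [2.5, 1.3, 0], "turn": 2.6, "jaw": 0.9},
    {"delta_pos": [2.5, 1.9, 0], "turn": 2.6, "jaw": 0.9},
    {"delta_pos": [2.5, 2.4, 0], "turn": 2.6, "jaw": 0.9},
  ],
)

```text
clock: 35.98
tool_pos: [0.5515, 0.0015, 0.084]
eef_rot: [0.711, -0.703, 0.001, -0.0]
contact_force: [2.7, -0.5, 2.3]
opening: 0.267
```

>>> send_rows(
  series=[
    {"delta_pos": [0, 0, 0], "turn": 0, "jaw": 0.9},
    {"delta_pos": [0, 0, 0], "turn": 0, "jaw": 0.63},
    {"delta_pos": [0, 0, 0], "turn": 0, "jaw": 0.63},
    {"delta_pos": [0, 0, 0], "turn": 0, "jaw": 0.63},
    {"delta_pos": [0, 0, -4], "turn": 0, "jaw": 0.63},
    {"delta_pos": [0, 0, -8], "turn": 0, "jaw": 0.63},
    {"delta_pos": [0, 2, -12], "turn": 0, "jaw": 0.5},
    {"delta_pos": [0, 5, -15], "turn": 0, "jaw": 0.5},
  ],
)

```text
clock: 36.65
tool_pos: [0.5066, 0.0016, 0.2331]
eef_rot: [0.711, -0.703, 0.002, -0.002]
contact_force: [-0.2, 0.7, 1.0]
opening: 0.488
```

>>> send_rows(
  series=[
    {"delta_pos": [-2, 4, -2], "turn": 0, "jaw": 0.5},
    {"delta_pos": [-4, 8, -2], "turn": 0, "jaw": 0.5},
    {"delta_pos": [-6, 9, -2], "turn": 0, "jaw": 0.5},
    {"delta_pos": [-6, 9, -2], "turn": 0, "jaw": 0.5},
    {"delta_pos": [-6, 9, -2], "turn": 0, "jaw": 0.5},
  ],
)

```text
clock: 37.07
tool_pos: [0.4125, 0.0615, 0.2513]
eef_rot: [0.713, -0.702, -0.0, 0.0]
contact_force: [1.6, -0.8, -0.7]
opening: 0.504
```

Run:
```python
from h import *
s=r.get_state(); print(s["tool_pos"])
P=vision.camera_params("wrist"); a=vision.snapshot("wrist")
cv2.imwrite("pics/w19.png",a)
C=np.array([.4705,.094]);y=np.radians(.8);M=np.array([[np.cos(y),np.sin(y)],[-np.sin(y),np.cos(y)]])
b=vision.snapshot("scene")
cv2.imwrite("pics/s19.png",cv2.resize(b[150:260,290:420],(700,592)))
```

```text
[0.41253974 0.06146226 0.25125501]
```

View pics/w19.png

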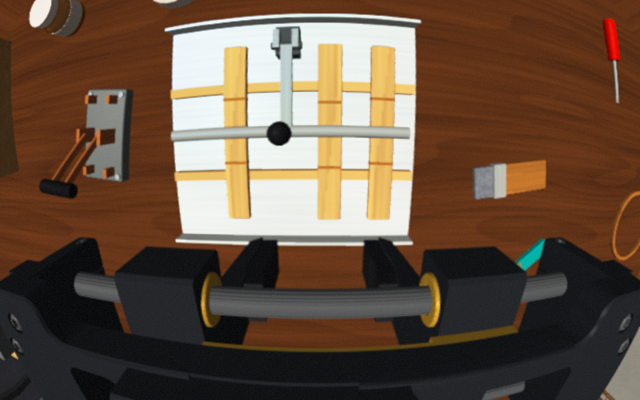

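View pics/s19.png

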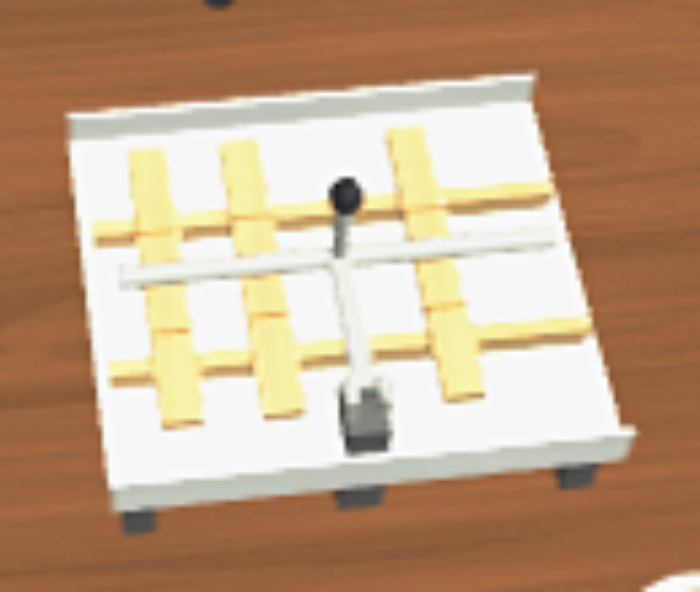

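All three slats are square and spaced again, with the bar resting on them. Now the switch goes on: its grip is at about (0.421, 0.372).

Run:
```python
from h import *
print(go([.421,.372,.25],-6.8))
```

```text
(array([-31.2 ,  -1.02,   0.09]), np.float64(-82.55324304837721))
```

>>> send_rows(
  series=[
    {"delta_pos": [-3.5, 0, 0], "turn": -7, "jaw": 0.5},
    {"delta_pos": [-7, 0, 0], "turn": -14, "jaw": 0.5},
    {"delta_pos": [-10.5, 0, 0], "turn": -21, "jaw": 0.5},
    {"delta_pos": [-14, 0, 0], "turn": -28, "jaw": 0.5},
    {"delta_pos": [-17.5, 0, 0], "turn": -35, "jaw": 0.5},
    {"delta_pos": [-21, 0, 0], "turn": -42, "jaw": 0.5},
    {"delta_pos": [-24.5, 0, 0], "turn": -49, "jaw": 0.5},
    {"delta_pos": [-28, 0, 0], "turn": -56, "jaw": 0.5},
  ],
)

```text
clock: 37.83
tool_pos: [0.4118, 0.3411, 0.2505]
eef_rot: [0.958, -0.285, 0.0, 0.0]
contact_force: [0.0, 0.1, 0.2]
opening: 0.502
```

>>> send_rows(
  series=[
    {"delta_pos": [0, 0, 0], "turn": -7, "jaw": 0.5},
    {"delta_pos": [0, 0, 0], "turn": -14, "jaw": 0.5},
    {"delta_pos": [0, 0, 0], "turn": -21, "jaw": 0.5},
    {"delta_pos": [0, 0, 0], "turn": -26.5, "jaw": 0.5},
    {"delta_pos": [0, 0, 0], "turn": -26.5, "jaw": 0.5},
    {"delta_pos": [0, 0, 0], "turn": -26.5, "jaw": 0.5},
  ],
)

```text
clock: 38.33
tool_pos: [0.4116, 0.3394, 0.2505]
eef_rot: [0.998, -0.062, -0.0, 0.0]
contact_force: [0.3, -0.6, -0.2]
opening: 0.5
```

Run:
```python
from h import *
s=r.get_state();print(s["tool_pos"],go([.421,.372,.112],-6.8))
cv2.imwrite("pics/w20.png",vision.snapshot("wrist"))
print(proj("wrist",[.421,.372,.116]))
```

```text
[0.41158386 0.33941943 0.25046168] (array([ 0.53, -3.36, 13.84]), np.float64(-0.33917351434820375))
[327.00490612 159.5910674 ]
```

View pics/w20.png

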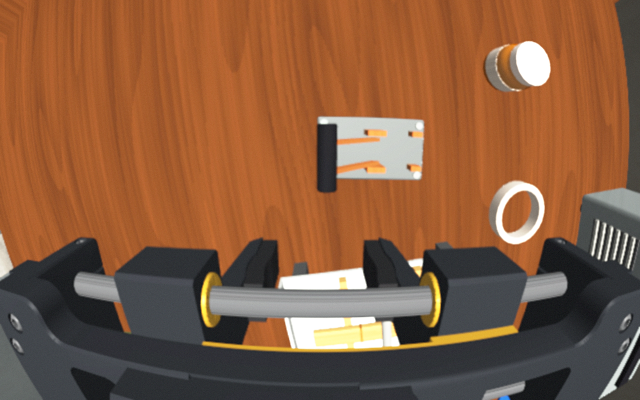

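The grip at (327,158) matches the prediction of (327,160).

>>> send_rows(
  series=[
    {"delta_pos": [0.5, -3.4, 0], "turn": 0, "jaw": 0.5},
    {"delta_pos": [0.5, -3.4, 3], "turn": 0, "jaw": 0.5},
    {"delta_pos": [0.5, -3.4, 6], "turn": 0, "jaw": 0.5},
    {"delta_pos": [0.5, -3.4, 9], "turn": 0, "jaw": 0.5},
    {"delta_pos": [0.5, -3.4, 12], "turn": 0, "jaw": 0.5},
    {"delta_pos": [0.5, -3.4, 13.8], "turn": 0, "jaw": 0.5},
    {"delta_pos": [0.5, -3.4, 13.8], "turn": 0, "jaw": 0.5},
    {"delta_pos": [0.5, -3.4, 13.8], "turn": 0, "jaw": 0.5},
  ],
)

```text
clock: 39.05
tool_pos: [0.4193, 0.3733, 0.1125]
eef_rot: [0.998, -0.06, -0.0, 0.001]
contact_force: [-1.2, -0.1, 1.0]
opening: 0.5
```

>>> send_rows(
  series=[
    {"delta_pos": [1.3, 0, 0], "turn": 0, "jaw": 0.5},
    {"delta_pos": [2.8, 0, -0.7], "turn": 0, "jaw": 0.5},
    {"delta_pos": [4.3, 0, -1.4], "turn": 0, "jaw": 0.5},
    {"delta_pos": [5.8, 0, -1.8], "turn": 0, "jaw": 0.5},
    {"delta_pos": [7.3, 0, -1.9], "turn": 0, "jaw": 0.5},
    {"delta_pos": [8.8, 0, -1.5], "turn": 0, "jaw": 0.5},
    {"delta_pos": [10.3, 0, -0.8], "turn": 0, "jaw": 0.5},
    {"delta_pos": [11.6, 0, -0.1], "turn": 0, "jaw": 0.5},
  ],
)

```text
clock: 39.72
tool_pos: [0.5369, 0.3594, 0.1165]
eef_rot: [0.998, -0.061, 0.002, -0.001]
contact_force: [0.5, 0.0, -0.9]
opening: 0.501
```

>>> send_rows(
  series=[
    {"delta_pos": [0.3, 0, 0], "turn": 0, "jaw": 0.5},
    {"delta_pos": [0.3, 0, 0], "turn": 0, "jaw": 0.5},
    {"delta_pos": [-0.3, 0, -0.2], "turn": 0, "jaw": 0.5},
    {"delta_pos": [-0.3, 0, -4], "turn": 0, "jaw": 0.5},
    {"delta_pos": [-0.3, 0, -8], "turn": 0, "jaw": 0.5},
    {"delta_pos": [-3, 0, -12], "turn": 0, "jaw": 0.5},
    {"delta_pos": [-6, 0, -14], "turn": 0, "jaw": 0.5},
    {"delta_pos": [-9, 0, -14], "turn": 0, "jaw": 0.5},
  ],
)

```text
clock: 40.38
tool_pos: [0.4445, 0.3733, 0.2604]
eef_rot: [0.998, -0.06, 0.003, -0.004]
contact_force: [-0.7, 1.3, -0.4]
opening: 0.498
```

>>> send_rows(
  series=[
    {"delta_pos": [-2, 3, -2], "turn": 0, "jaw": 0.5},
    {"delta_pos": [-4, 6, -4], "turn": 0, "jaw": 0.5},
    {"delta_pos": [-6, 8, -4], "turn": 0, "jaw": 0.5},
    {"delta_pos": [-6, 8, -4], "turn": 0, "jaw": 0.5},
  ],
)

```text
clock: 40.72
tool_pos: [0.3702, 0.2939, 0.2956]
eef_rot: [0.998, -0.058, -0.001, 0.002]
contact_force: [-0.8, 1.0, -0.8]
opening: 0.498
```

Run:
```python
from h import *
s=r.get_state(); print(s["tool_pos"],s["contact_force"])
a=vision.snapshot("wrist");b=vision.snapshot("scene")
cv2.imwrite("pics/w21.png",a)
cv2.imwrite("pics/s21.png",cv2.resize(b[140:280,220:500],(780,390),interpolation=cv2.INTER_CUBIC))
cv2.imwrite("pics/t21.png",vision.snapshot("top"))
```

```text
[0.37023389 0.29390612 0.29556021] [-0.77855517  0.96110562 -0.7656198 ]
```

View pics/s21.png

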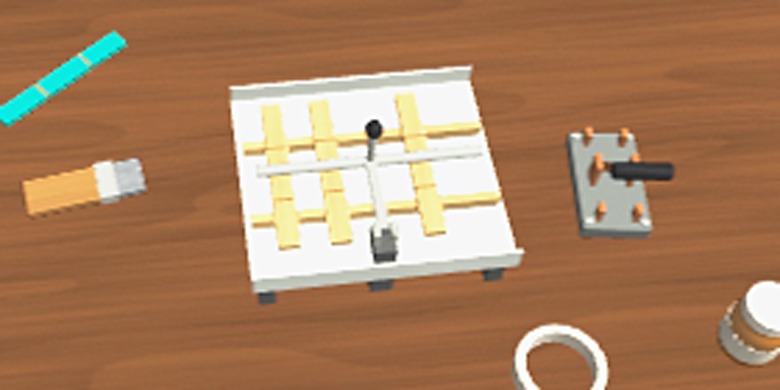

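View pics/t21.png

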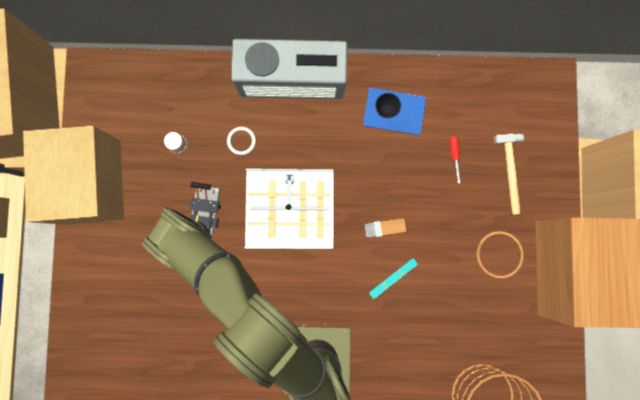

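Run:
```python
from h import *
C=np.array([.4705,.094]);y=np.radians(.8);M=np.array([[np.cos(y),np.sin(y)],[-np.sin(y),np.cos(y)]])
b=vision.snapshot("top").astype(int)
m=((b[...,2]-b[...,0]>50)&(b[...,2]>180)).astype(np.uint8)
m[:168]=0;m[250:]=0;m[:,:245]=0;m[:,335:]=0
# column profile away from rails/bar
for rows in [(182,190),(198,204),(212,220),(228,236)]:
    x=np.where(m[rows[0]:rows[1]].mean(0)>.5)[0]; g=np.split(x,np.where(np.diff(x)>1)[0]+1)
    print(rows,[(k[0],k[-1],(M@(at("top",k.mean(),np.mean(rows),.08)[:2]-C)).round(3)[1]) for k in g if len(k)>2])
for u in (271,303,320):
    v=np.where(m[:,u])[0]; print(u,v[0],v[-1],(M@(at("top",u,v[0],.08)[:2]-C)).round(3),(M@(at("top",u,v[-1]+1,.08)[:2]-C)).round(3))
```

```text
(182, 190) [(np.int64(269), np.int64(274), np.float64(0.054)), (np.int64(300), np.int64(305), np.float64(-0.041)), (np.int64(317), np.int64(322), np.float64(-0.094))]
(198, 204) [(np.int64(269), np.int64(274), np.float64(0.053)), (np.int64(300), np.int64(305), np.float64(-0.042)), (np.int64(317), np.int64(322), np.float64(-0.094))]
(212, 220) [(np.int64(269), np.int64(274), np.float64(0.053)), (np.int64(300), np.int64(305), np.float64(-0.042)), (np.int64(317), np.int64(322), np.float64(-0.094))]
(228, 236) [(np.int64(269), np.int64(274), np.float64(0.052)), (np.int64(299), np.int64(305), np.float64(-0.041)), (np.int64(317), np.int64(322), np.float64(-0.094))]
271 181 236 [0.084 0.056] [-0.088  0.054]
303 181 237 [ 0.085 -0.043] [-0.09  -0.044]
320 181 237 [ 0.085 -0.095] [-0.09  -0.096]
```

All three are centred within about 3 mm, at rack y = +53, −42 and −94 mm.

```bash
python3 -c "
from plant import order
print(order.finish_job())"
```

```text
the job is handed in; nothing more can be done
None
```

The job is handed in at about 41 s of the 210 s allowed. I threw the switch off, swung the hold-down arm up and back, and laid all three bamboo slats across both rails. Then I swung the arm down onto them and threw the switch on again.

**What went wrong and was mended:** around the time the arm was lowered, the rightmost slat was knocked to about 24 mm off centre, close to its neighbour. I took it by its rear end and pulled it back into place under the resting bar.

**Last checks:**
- **Slats:** all three are centred within about 3 mm and square, at +53, −42 and −94 mm along the rails. The closest two are 52 mm apart.
- **Arm and switch:** in the pictures the bar rests on the slats and the switch lever leans to its on side. The joint angles themselves were judged only by eye.
- **Other things:** the brush, jar, tape, turquoise look-alike and awl look unmoved. The gripper is clear of everything.

No final check failed or disagreed.

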